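# Clamp the jam jar in the one-handed jar clamp

### The job

Get the jam jar held fast for opening: lift the blue slim-bottle adapter out of the jar clamp and stand it upright on the round cork mat, then stand the jam jar in the middle of the clamp's empty bay, close to its back stop, and push the orange cam lever round past its dead centre until it snaps home and the jaw grips the jar. Never tip the jar over, and leave the tin, mug, apple and tumbler where they are.

Things in the scene. Friction and masses are not known exactly. Their poses are not given: they have to be found in the camera images.
- clamp: Grey metal jar clamp screwed to the worktop. Origin: on the worktop, where the axis of a rightly clamped jar stands. z up; its bay is open upwards and to its -x, which roughly faces the robot. Fixed V jaw on its +y side, sliding jaw and lever on -y, back stop on +x. The bay's floor is the worktop. Before clamping the jar's axis may be at y = -18 mm to 0: the closing jaw pushes it into the V.
- fixed_jaw (a point): Top of the back of the fixed V jaw, in the clamp's frame at x = 0, y = +66 mm, z = 45 mm. The jaw is 45 mm high and fills x = -32 to +32 mm, y = +24 to +66 mm; an upright T-shaped key slot, open at the top, runs down its middle.
- back_stop (a point): Middle of the top front edge of the back stop, a bar 24 mm high and 18 mm thick behind the bay, running along the clamp's y; its face is at x = +34.5 mm of the clamp. A jar standing against it is at most 3 mm off the bay's middle.
- lever_pivot (a point): The vertical pivot axis of the cam lever, at the lever's mid height, 45 mm above the worktop; in the clamp's frame at x = 0, y = -145 mm.
- lever_tip (a point): Centre of the ball (24 mm across) at the free end of the orange lever, 90 mm from the pivot, 45 mm above the worktop. The lever is a level round bar 16 mm thick (37 to 53 mm above the worktop), with free space beneath it beyond the clamp's 12 mm high foot, which reaches at most 65 mm from the pivot.
- lever (a joint): Lever angle, 0 to 1.60 rad, anticlockwise from above (pushed away from the robot); starts at 0 to 0.18. At q it points along (-cos(0.785+q), -sin(0.785+q)) in the clamp's frame. Stiffens from about 0.8 as the pad meets the jar (some 3 N at the tip), dead centre at 1.35, then it snaps by itself to the stop at 1.60 (clamped). Let go just short of centre it springs back.
- jaw_pad: Black rubber pad of the sliding jaw, 56 mm wide, top 42 mm high, sprung (gives up to 12 mm). Its face is at y = -62 mm of the clamp with the lever at 0, about -55 mm at 0.18, and moves to +y as the lever turns. The body's origin is 62 mm towards the clamp's +y from that face, at worktop height.
- adapter: Blue adapter for slim bottles, 56 x 61 x 95 mm, 0.1 to 0.17 kg, loose; starts in the bay, its origin and axes those of the clamp, standing on the worktop. Block: x -28 to +28, y -9 to +25 mm, 40 mm high. The T key on its +y side (to y = +52 mm, 40 mm high) sits in the slot with 2 mm play: it comes out only straight up, by over 45 mm. It stands by itself on its flat underside.
- adapter_fin (a point): Point in the upright grip fin on top of the adapter, 15 mm below the fin's top, 80 mm above the adapter's underside, at x = 0, y = +14 mm of the adapter. The fin is 14 mm thick along the adapter's y, 44 mm long along its x, and reaches from 40 to 95 mm above the underside.
- mat: Round cork mat, 130 mm across, 4 mm thick, fixed to the worktop. Origin: centre of its underside, on the worktop.
- jam_jar: Closed jam jar, pink contents, yellow-gold lid, 64 to 66 mm across and 100 mm high, about 0.45 kg (0.3 to 0.6), standing loose. Origin: centre of its underside.
- tin: Bystander: food tin with tomatoes pictured on it, 75 mm across, 58 mm high. Origin: centre of its underside. It may stand in either of two places on the left, the jam jar in the other.
- mug: Bystander: dark grey and white mug, 82 mm across, 97 mm high. Origin: centre of its underside.
- apple: Bystander: red apple, 72 mm across, 63 mm high. Origin: centre of its underside.
- tumbler: Bystander: clear glass tumbler, 81 mm across, 91 mm high. Origin: centre of its underside.
- bay_centre (a point): The centre of the bay on the worktop; the same point as the clamp's origin.
Things that resemble listed ones, but are neither listed nor needed, are in the scene too. Of the things that look like the mat, take the one that is nearest to the robot's base at the start.

How it is judged:
By the outcome, as a careful person would: the job done as asked, in the order asked, and still so for the second after the job is handed in, with the robot touching nothing.
It also fails if it takes over 69 s, if anything falls off the work surface, if the arm or the gripper's body presses on something with over 40 N, if the wrist force passes 120 N, or if a joint passes its speed limit or range.

### The arm

A 6-joint arm with a two-finger parallel gripper is mounted at the origin on a cart in front of the work surface, level with it; the furniture and walls round the work are solid. World frame = base frame: x ahead of the robot, y to its left, z up, the work surface at z = 0. Lengths are in m, angles in rad, forces in N, time in s.
With the tool pointing down it reaches from about 0.375 to 0.9 m from the base axis. Payload 3.1 kg.
Tool frame: the origin (TCP) lies midway between the tips of the shut fingers; the grasp point (between the pads) lies 19 mm behind it (manip.grip_depth is the distance from the TCP to the grasp point, in m); z points along the fingers, y is the direction in which the jaws open and shut (so a half turn about z gives the same grasp; the last joint's range is limited). The gripper opens to 85 mm and grips with 20 to 120 N. Pads are 22 mm wide; open, the fingers measure 114 mm over their backs; the gripper's body (76 mm by 85 mm) begins 54 mm behind the grasp point. The pads swing forward as they close: fully open they stand 13 mm farther back than shut.
Start: joints at [-1.47, 0.527, 1.433, -0, 1.181, -0.178], TCP at [0.173, -0.601, 0.231] pointing down, gripper open.
Joint ranges: [-3.08, 3.08], [-0.75, 2.2], [0.22, 2.44], [-1.43, 4.57], [0, 2.65], [-2.85, 2.85]. Speed limits (rad/s): [2.79, 2.79, 3.14, 3.14, 3.14, 3.14].

### API

Orientations are given as a unit quaternion [x, y, z, w].
In Python, from station import manip gives the robot as it stands.
- The arm moves only by the tool move_arm, never from a script. Its arguments are lists of equal length, an entry for each row: "translation": the shift along the tool's x, y, z in cm, a list of three; "angular": the turn, a rotation vector about the tool's x, y, z in degrees, a list of three; "hand": the finger opening in cm, from 0 to 8.54. In form: {"translation": [[tx, ty, tz], ...], "angular": [[rx, ry, rz], ...], "hand": [hand, ...]}. A call has 1 to 5 rows; each row is the pose to reach, as a shift and turn from the pose commanded when the call began, along the tool's axes at that moment; what a row does not reach only later rows make up. A row lasts 1/12 s, in which the tool goes at most 41.7 mm and 7.16 degrees, less where a joint would pass 70% of its speed; a pose out of reach is approached as far as the arm can. A call with a gripper value outside its range is refused whole. The fingers move at their own pace and stop on an object; "squeeze" is the grip in N (left out, the last holds). Time passes only in rows, so rows that repeat a pose let the fingers close. It gives the time, the measured TCP pose, the force and the opening at its end, in the units of the state.
- manip.sense(): the state, without advancing time (a new reading comes with each control period).
- manip.snapshot(name): name is "side" or "top" or "wrist"; returns a dict with "pixels" (420x560x3 uint8, red, green, blue), "fx", "fy", "cx", "cy" (pixels), "origin" and "orientation" of the camera in the world; the wrist camera has in their place "T_tool_cam" (4x4, takes a point from camera to tool coordinates, whose origin is the TCP and whose axes are the flange's). Camera axes: x right, y up, looking along -z (the intrinsics and any distortion apply to the point x, -y, -z); pixel columns grow to the right and rows downward; lengths in m; the calibration is good to about 2 mm. A picture is of the moment at which its call begins: read the wrist's pose just before it. There is no depth.
- manip.sign_off(): hands the job in, once; it reports no verdict.
Trained networks look in the newest picture that a camera, given by its name, has taken for a name from the list of things; names that differ only in an ending like _2 or _b are one class to them, and where a whole thing is asked for, a point or a joint stands for the part that bears it (a point fixed in the world has none). Each returns a list of dicts, best first, with "score" (0 to 1); they miss things now and then, are a little off and sometimes report something else, mostly with a low value. They report only what shows in the picture. A call takes as long as a camera call. They do not tell look-alikes from the thing itself.
- manip.trace(query, camera): "pixels" (420x560 bool, what is visible of it) and "extent" ([left, top, width, height] in pixels, round what is visible of it).
- manip.mark_of(query, camera): "point" ([column, row] in pixels: a listed point, or the origin of a listed thing).
The state is a dict: "t": time; "q": joint angles; "qd": joint speeds; "tau": joint torques, N m; "tcp_pos": TCP position; "tool_rot": TCP orientation; "force": force on the tool from outside, world axes, zero at the start; "ft_torque": the same for the moment, N m; "finger_gap": opening from 0.0 (shut) to 1.0 (fully open).
Only numpy, scipy, OpenCV 4.12 (cv2) and the standard library are available. Lean on these libraries where they do the work, as an engineer would, in place of code of your own. Each camera call takes 0.05 s, during which the arm holds its last target. There are 200 camera calls.

## Working session

There is one attempt and no reset: what is moved stays moved. The work goes in short steps, Python scripts to look and compute and a tool call to move; the robot and the scene stay as the last step left them, time stands still between calls to the robot, and variables do not carry over. Pictures are saved under pics/ and viewed, and the job is handed in when it is done.

Besides the shell and the picture viewer there is one more tool, called after "Request:" as a command line: name --argument value ..., lists and objects as JSON in quotes. move_arm: Moves the arm, as the interface text tells. Its arguments: {"type":"object","properties":{"translation":{"type":"array","items":{"type":"array","items":{"type":"number"}}},"angular":{"type":"array","items":{"type":"array","items":{"type":"number"}}},"hand":{"type":"array","items":{"type":"number"}},"squeeze":{"type":"number"}},"required":["translation","angular","hand"]}

```bash
mkdir -p pics; ls
python3 - <<'E'
from station import manip
import cv2,numpy as np
s=manip.sense();print({k:np.round(v,3) for k,v in s.items()})
for n in ["side","top","wrist"]:
    d=manip.snapshot(n);cv2.imwrite(f"pics/{n}0.png",d["pixels"][:,:,::-1])
    print(n,{k:np.round(v,3).tolist() for k,v in d.items() if k!="pixels"})
E
```

```text
pics
{'t': np.float64(0.0), 'q': array([-1.469,  0.528,  1.434, -0.   ,  1.181, -0.178]), 'qd': array([-0.001, -0.001, -0.001,  0.   ,  0.001, -0.   ]), 'tau': array([-2.0000e-03, -4.4236e+01, -1.7803e+01, -0.0000e+00,  9.0000e-03,
       -0.0000e+00]), 'tcp_pos': array([ 0.173, -0.6  ,  0.23 ]), 'tool_rot': array([ 0.99 ,  0.139,  0.   , -0.001]), 'force': array([ 1.169, -0.329, -1.182]), 'ft_torque': array([-0.042, -0.027, -0.022]), 'finger_gap': np.float64(1.003)}
side {'fx': 490.669, 'fy': 490.669, 'cx': 280.512, 'cy': 200.85, 'origin': [-0.041, 0.379, 1.561], 'orientation': [-0.099, 0.219, 0.893, -0.381]}
top {'fx': 505.36, 'fy': 505.36, 'cx': 270.662, 'cy': 212.351, 'origin': [0.336, -0.174, 1.571], 'orientation': [0.052, -0.041, -0.697, 0.714]}
wrist {'fx': 290.086, 'fy': 290.086, 'cx': 278.511, 'cy': 208.743, 'T_tool_cam': [[0.0, 0.955, 0.297, 0.076], [1.0, -0.0, -0.0, 0.0], [-0.0, 0.297, -0.955, -0.143], [0.0, 0.0, 0.0, 1.0]]}
```

View pics/side0.png

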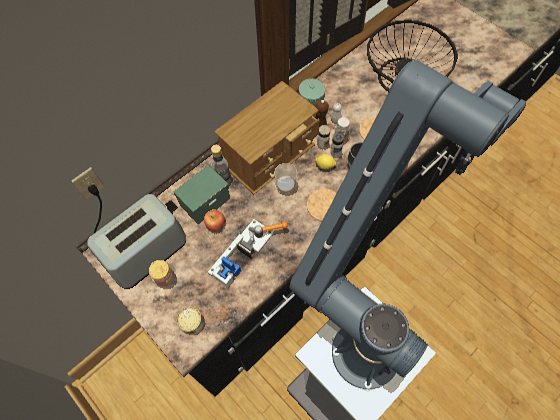

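View pics/top0.png

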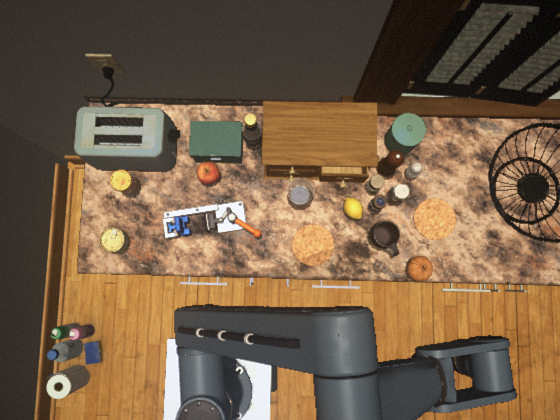

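```bash
cat > h.py <<'E'
from station import manip
import cv2,numpy as np
from scipy.spatial.transform import Rotation as R
def cam(d,s=None):
    if "origin" in d: return np.array(d["origin"]),R.from_quat(d["orientation"]).as_matrix()
    T=np.array(d["T_tool_cam"]);Rt=R.from_quat(s["tool_rot"]).as_matrix()
    return np.array(s["tcp_pos"])+Rt@T[:3,3],Rt@T[:3,:3]
def ray(d,p,z,s=None):
    o,M=cam(d,s);v=M@np.array([(p[0]-d["cx"])/d["fx"],-(p[1]-d["cy"])/d["fy"],-1.])
    return o+v*(z-o[2])/v[2]
def proj(d,X,s=None):
    o,M=cam(d,s);c=M.T@(np.array(X)-o)
    return np.array([d["cx"]+d["fx"]*c[0]/-c[2],d["cy"]-d["fy"]*c[1]/-c[2]])
E
python3 - <<'E'
from h import *
Z=dict(clamp=0,fixed_jaw=.045,back_stop=.024,lever_pivot=.045,lever_tip=.045,jaw_pad=0,adapter=0,adapter_fin=.08,mat=0,jam_jar=0,tin=0,mug=0,apple=0,tumbler=0)
for c in ["side","top"]:
    d=manip.snapshot(c)
    print({k:v for k,v in d.items() if 'dist' in k})
    for n,z in Z.items():
        for r in manip.mark_of(n,c)[:3]:
            print(c,n,round(r["score"],2),np.round(r["point"],1),np.round(ray(d,r["point"],z)[:2],4))
E
```

```text
{}
side clamp 0.62 [233.  266.6] [0.4943 0.1094]
side fixed_jaw 0.94 [215.  281.4] [0.4811 0.1921]
side back_stop 0.66 [223.2 258.3] [0.5309 0.1179]
side back_stop 0.64 [161.8 280.1] [0.6124 0.3123]
side back_stop 0.29 [361.8 167.2] [ 0.4491 -0.4805]
side lever_pivot 0.68 [258.5 230.6] [ 0.5162 -0.0298]
side lever_pivot 0.59 [233.6 268.7] [0.4721 0.1205]
side lever_tip 0.46 [283.6 224.6] [ 0.4734 -0.1065]
side adapter 0.69 [235.7 269.2] [0.4811 0.1089]
side adapter 0.22 [224.9 261.6] [0.5268 0.1174]
side adapter_fin 0.51 [227.4 261.6] [0.4921 0.1251]
side mat 0.93 [322.8 203.6] [ 0.4511 -0.2795]
side mat 0.61 [232.  266.8] [0.4961 0.1123]
side mat 0.59 [373.4 129.2] [ 0.5416 -0.6555]
side jam_jar 0.86 [163.7 281.2] [0.6152 0.309 ]
side tin 0.26 [359.5 168.2] [ 0.4598 -0.4845]
side mug 0.67 [364.  167.4] [ 0.4505 -0.4991]
side apple 0.92 [213.1 224.3] [0.6612 0.0567]
side tumbler 0.81 [285.3 183.8] [ 0.6032 -0.2395]
side tumbler 0.57 [327.5 204.5] [ 0.437 -0.289]
{}
top clamp 0.63 [186.6 229.3] [0.4825 0.1149]
top fixed_jaw 0.71 [162.8 225.1] [0.4894 0.1798]
top fixed_jaw 0.43 [188.2 223.7] [0.4956 0.1025]
top back_stop 0.83 [186.5 212.7] [0.5318 0.1132]
top lever_pivot 0.73 [229.8 217.3] [ 0.5182 -0.0235]
top lever_tip 0.78 [256.7 234.3] [ 0.4683 -0.107 ]
top adapter 0.57 [189.6 223.5] [0.501  0.1063]
top adapter_fin 0.58 [177.4 225.7] [0.4851 0.1281]
top mat 0.96 [433.2 215.4] [ 0.5448 -0.654 ]
top mat 0.7 [313.8 242.8] [ 0.4501 -0.2833]
top jam_jar 0.67 [130.7 187.3] [0.6117 0.2987]
top tin 0.6 [115.7 239.1] [0.4464 0.3356]
top mug 0.64 [381.9 238.5] [ 0.4687 -0.4943]
top mug 0.21 [188.7 212.2] [0.5366 0.1108]
top apple 0.89 [208.3 173.5] [0.6619 0.0543]
top tumbler 0.82 [302.1 195.4] [ 0.5984 -0.2443]
```

Run:
```python
import cv2,numpy as np
a=cv2.imread("pics/side0.png");b=cv2.imread("pics/top0.png")
c1=cv2.resize(a[210:350,140:300],None,fx=4,fy=4,interpolation=cv2.INTER_CUBIC)[:, :400*2]
c2=cv2.resize(b[160:260,90:270],None,fx=4.4,fy=4.4,interpolation=cv2.INTER_CUBIC)
cv2.imwrite("pics/c1.png",c1);cv2.imwrite("pics/c2.png",c2)
```

```text
(no output)
```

View pics/c1.png

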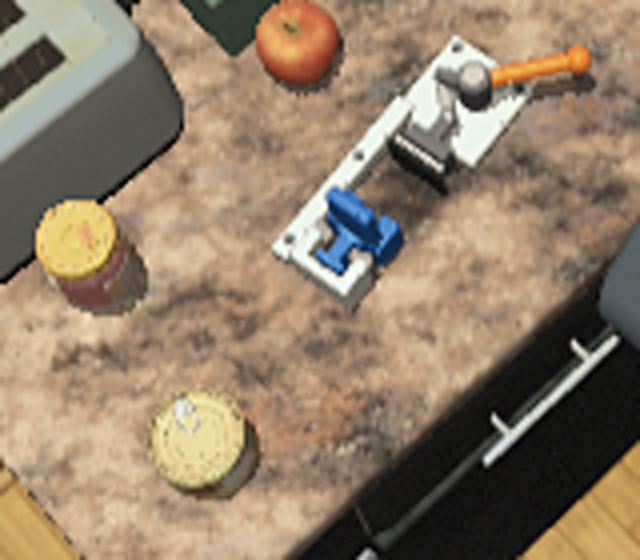

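View pics/c2.png

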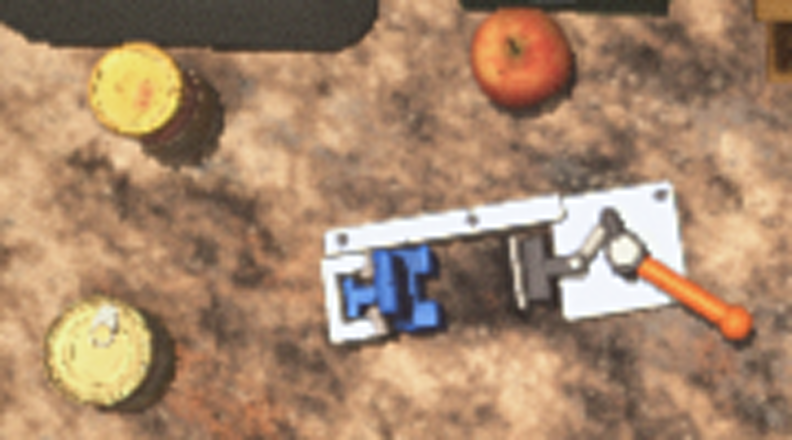

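Request:
move_arm --translation '[[2.5,-3.0,0],[5.0,-6.0,0],[7.5,-9.0,0],[10.0,-12.0,0],[12.5,-15.0,0]]' --angular '[[0,0,0],[0,0,0],[0,0,0],[0,0,0],[0,0,0]]' --hand '[5,5,5,5,5]' --squeeze 60

```text
t: 2.07
tcp_pos: [0.2517, -0.4204, 0.2314]
tool_rot: [0.99, 0.139, 0.0, 0.0]
force: [0.7, -0.9, -0.2]
finger_gap: 0.587
```

Request:
move_arm --translation '[[2.5,-3.0,0],[5.0,-6.0,0],[7.5,-9.0,0],[10.0,-12.0,0],[12.5,-15.0,0]]' --angular '[[0,0,0],[0,0,0],[0,0,0],[0,0,0],[0,0,0]]' --hand '[5,5,5,5,5]'

```text
t: 2.48
tcp_pos: [0.3305, -0.2417, 0.2316]
tool_rot: [0.99, 0.139, 0.0, 0.0]
force: [0.9, -0.7, 0.3]
finger_gap: 0.582
```

Request:
move_arm --translation '[[2.5,-3.0,0],[5.0,-6.0,0],[7.5,-9.0,0],[10.0,-12.0,0],[12.5,-15.0,0]]' --angular '[[0,0,0],[0,0,0],[0,0,0],[0,0,0],[0,0,0]]' --hand '[5,5,5,5,5]'

```text
t: 2.9
tcp_pos: [0.4093, -0.0628, 0.2317]
tool_rot: [0.99, 0.139, 0.0, 0.0]
force: [1.0, -0.3, 0.4]
finger_gap: 0.585
```

Request:
move_arm --translation '[[2.5,-3.0,0],[5.0,-6.0,0],[7.5,-9.0,0],[10.0,-12.0,0],[12.5,-15.0,0]]' --angular '[[0,0,3],[0,0,7],[0,0,7],[0,0,7],[0,0,7]]' --hand '[5,5,5,5,5]'

```text
t: 3.32
tcp_pos: [0.488, 0.1162, 0.2316]
tool_rot: [0.997, 0.079, 0.0, 0.0]
force: [1.4, -0.4, -1.4]
finger_gap: 0.588
```

Run:
```python
from h import *
s=manip.sense();print({k:np.round(v,3) for k,v in s.items()}, np.degrees(R.from_quat(s["tool_rot"]).as_euler('xyz')))
Z=dict(clamp=0,fixed_jaw=.045,back_stop=.024,lever_pivot=.045,lever_tip=.045,adapter=0,adapter_fin=.08,jam_jar=0)
for c in ["wrist","side","top"]:
    s=manip.sense();d=manip.snapshot(c);cv2.imwrite(f"pics/{c}1.png",d["pixels"][:,:,::-1])
    for n,z in Z.items():
        for r in manip.mark_of(n,c)[:2]:
            print(c,n,round(r["score"],2),np.round(r["point"],1),np.round(ray(d,r["point"],z,s)[:2],4))
```

```text
{'t': np.float64(3.317), 'q': array([ 0.011,  0.362,  1.737, -0.   ,  1.042,  1.423]), 'qd': array([ 0.901,  0.368, -0.639, -0.005,  0.253,  0.894]), 'tau': array([-1.6070e+00, -3.6552e+01, -1.3599e+01,  1.6100e-01, -9.0000e-03,
       -5.6600e-01]), 'tcp_pos': array([0.488, 0.116, 0.232]), 'tool_rot': array([0.997, 0.079, 0.   , 0.   ]), 'force': array([ 1.376, -0.402, -1.352]), 'ft_torque': array([-0.041, -0.035, -0.042]), 'finger_gap': np.float64(0.588)} [ 1.79985365e+02 -4.02204101e-02  9.06179523e+00]
wrist fixed_jaw 0.84 [223.1 185.1] [0.4808 0.1801]
wrist back_stop 0.93 [281.4 150.2] [0.5287 0.1192]
wrist back_stop 0.37 [223.8 182.6] [0.4788 0.1828]
wrist lever_pivot 0.61 [407.7 181.3] [ 0.5188 -0.0301]
wrist lever_tip 0.91 [455.1 226.6] [ 0.4739 -0.1029]
wrist adapter 0.94 [282.4 175. ] [0.4951 0.1121]
wrist adapter_fin 0.62 [270.1 190.1] [0.4919 0.1257]
wrist jam_jar 0.7 [137.3  43. ] [0.6199 0.3014]
side clamp 0.73 [233.3 266.5] [0.4939 0.1085]
side fixed_jaw 0.53 [215.3 279.2] [0.4861 0.1866]
side back_stop 0.63 [220.9 260.1] [0.5313 0.1276]
side lever_tip 0.73 [233.7 269.3] [0.4703 0.1217]
side lever_tip 0.48 [221.5 261.4] [0.5187 0.1326]
side adapter 0.39 [235.  267.2] [0.4881 0.106 ]
side jam_jar 0.75 [164.4 282. ] [0.6113 0.309 ]
side jam_jar 0.71 [286.  184.2] [ 0.6002 -0.2401]
top clamp 0.63 [187.4 228.6] [0.4848 0.1125]
top clamp 0.31 [117.4 239.4] [0.4456 0.3302]
top fixed_jaw 0.56 [163.6 225.5] [0.4882 0.1773]
top back_stop 0.56 [183.9 211.7] [0.5348 0.1214]
top lever_pivot 0.56 [233.9 219.6] [ 0.5115 -0.0362]
top lever_pivot 0.56 [186.3 230.3] [0.4753 0.1074]
top lever_tip 0.47 [256.7 232. ] [ 0.4753 -0.1068]
top adapter 0.7 [188.  225.7] [0.4939 0.111 ]
top adapter_fin 0.76 [177.4 227.3] [0.4804 0.1279]
top adapter_fin 0.63 [258.1 233.4] [ 0.4681 -0.1126]
top jam_jar 0.82 [129.4 186.9] [0.6129 0.3029]
```

View pics/wrist1.png

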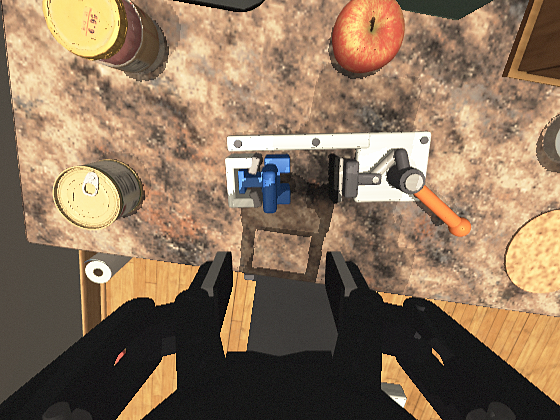

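```bash
cat >> h.py <<'E'
from scipy.optimize import least_squares
CL=dict(fixed_jaw=(0,.066,.045),back_stop=(.0345,0,.024),lever_pivot=(0,-.145,.045),adapter=(0,0,0),adapter_fin=(0,.014,.08))
def W(p,X):
    c,s=np.cos(p[2]),np.sin(p[2]);X=np.atleast_2d(X)
    return np.c_[p[0]+c*X[:,0]-s*X[:,1],p[1]+s*X[:,0]+c*X[:,1],X[:,2]]
def draw(d,img,p,s,lines,col=(0,255,0),k=1,off=(0,0)):
    for L in lines:
        q=np.array([(proj(d,x,s)-off)*k for x in W(p,L)]);cv2.polylines(img,[np.int32(q*8)],False,col,1,cv2.LINE_AA,3)
E
python3 - <<'E'
from h import *
s=manip.sense();d=manip.snapshot("wrist");print(s["t"],np.round(s["tcp_pos"],4),np.round(s["qd"],3))
obs=[]
for n in CL:
    r=manip.mark_of(n,"wrist")
    for q in r[:1]: obs.append((n,q["point"],q["score"])); print(n,np.round(q["point"],1),round(q["score"],2))
f=lambda p:np.concatenate([proj(d,W(p,CL[n])[0],s)-u for n,u,_ in obs])
r=least_squares(f,[.495,.117,.149],loss="soft_l1",f_scale=2);print(np.round(r.x,4),np.degrees(r.x[2]),np.round(r.fun.reshape(-1,2),1))
p=r.x
lines=[[(-.032,.024,.045),(-.032,.066,.045),(.032,.066,.045),(.032,.024,.045)],[(.0345,-.08,.024),(.0345,.06,.024)],[(.0525,-.08,.024),(.0525,.066,.024)],
[(-.022,.007,.095),(.022,.007,.095),(.022,.021,.095),(-.022,.021,.095),(-.022,.007,.095)],[(-.028,-.009,.04),(.028,-.009,.04)],[(0,-.145,.045),(0,-.145,.0)]]
k=4;off=(200,110)
im=cv2.resize(d["pixels"][110:250,200:390,::-1],None,fx=k,fy=k,interpolation=cv2.INTER_CUBIC)
draw(d,im,p,s,lines,k=k,off=off)
cv2.imwrite("pics/fit1.png",im)
# side/top fits check
for c in["side","top"]:
  d2=manip.snapshot(c);print(c,{n:np.round(proj(d2,W(p,CL[n])[0]),1) for n in CL})
t=manip.trace("jam_jar","wrist");print([(round(x["score"],2),x["extent"]) for x in t])
E
```

```text
4.6667 [0.4875 0.1141 0.2313] [ 0.     0.    -0.001  0.001  0.001  0.001]
fixed_jaw [220.8 183.8] 0.9
back_stop [280.4 146.7] 0.85
lever_pivot [406.1 178.9] 0.74
adapter [280.1 171.8] 0.82
adapter_fin [270.7 188.2] 0.68
[0.4958 0.1131 0.176 ] 10.086366969101654 [[ 2.6 -2.2]
 [-0.4  1.7]
 [ 0.5 -0.5]
 [ 0.2  1.8]
 [-3.4 -0.5]]
side {'fixed_jaw': array([217.7, 277.8]), 'back_stop': array([223.1, 258.7]), 'lever_pivot': array([257.5, 229.6]), 'adapter': array([231.9, 267. ]), 'adapter_fin': array([226.7, 261.7])}
top {'fixed_jaw': array([163.3, 226.8]), 'back_stop': array([184.6, 213.3]), 'lever_pivot': array([231.9, 216.4]), 'adapter': array([187.4, 225.1]), 'adapter_fin': array([178., 223.])}
[(0.75, [40.5, 1.2, 122.5, 75.7])]
```

View pics/fit1.png

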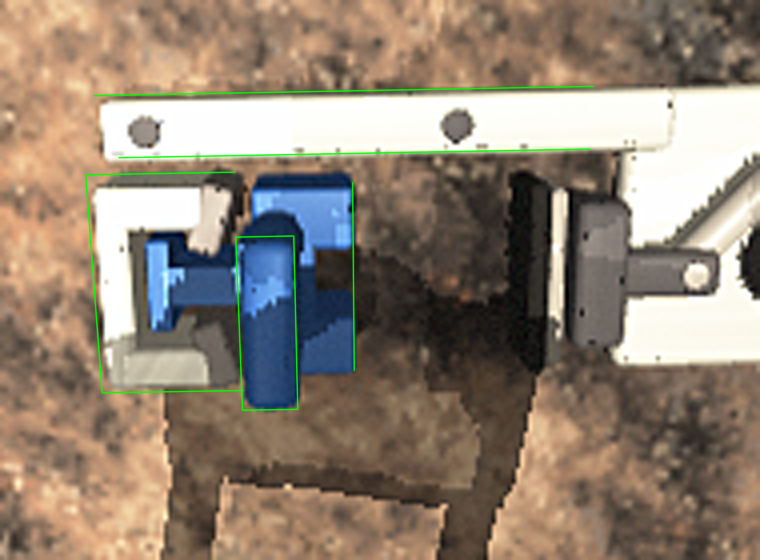

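Request:
move_arm --translation '[[0.7,-1.2,2],[0.7,-1.2,6],[0.7,-1.2,10],[0.7,-1.2,14],[0.7,-1.2,17.1]]' --angular '[[0,0,-1],[0,0,-1],[0,0,-1],[0,0,-1],[0,0,-1]]' --hand '[5,5,5,5,5]'

```text
t: 5.53
tcp_pos: [0.4918, 0.1271, 0.0581]
tool_rot: [0.996, 0.087, -0.001, -0.0]
force: [-0.2, -0.2, -1.0]
finger_gap: 0.587
```

Request:
move_arm --translation '[[0,0,0],[0,0,0],[0,0,0]]' --angular '[[0,0,0],[0,0,0],[0,0,0]]' --hand '[5,5,4]'

```text
t: 5.78
tcp_pos: [0.4937, 0.1271, 0.0615]
tool_rot: [0.996, 0.087, 0.001, 0.0]
force: [0.5, 0.4, 1.6]
finger_gap: 0.476
```

Run:
```python
from h import *
s=manip.sense();d=manip.snapshot("wrist");print(s["t"],np.round(s["tcp_pos"],4),np.round(s["force"],1),np.degrees(R.from_quat(s["tool_rot"]).as_euler('xyz')))
cv2.imwrite("pics/w2.png",d["pixels"][:,:,::-1])
```

```text
5.7833 [0.4937 0.1271 0.0615] [0.5 0.4 1.6] [ 1.79982774e+02 -1.28299138e-01  1.00277326e+01]
```

View pics/w2.png

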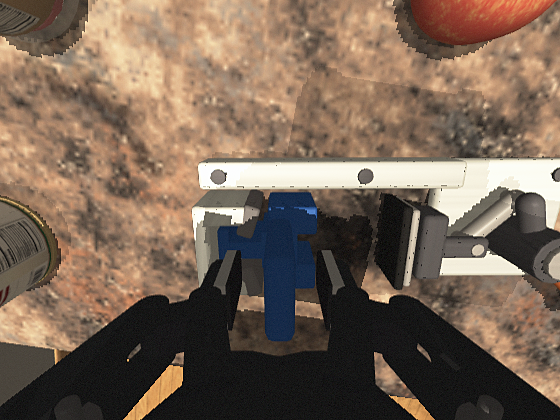

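Request:
move_arm --translation '[[0,0,0],[0,0,0],[0,0,0],[0,0,0],[0,0,0]]' --angular '[[0,0,0],[0,0,0],[0,0,0],[0,0,0],[0,0,0]]' --hand '[1,0.5,0.5,0.5,0.5]' --squeeze 60

```text
t: 6.25
tcp_pos: [0.4939, 0.1271, 0.0623]
tool_rot: [0.996, 0.087, 0.002, 0.0]
force: [-0.2, -1.3, 7.8]
finger_gap: 0.155
```

Request:
move_arm --translation '[[0,0,-0.5],[0,0,-2],[0,0,-4],[0,0,-6],[0,0,-8]]' --angular '[[0,0,0],[0,0,0],[0,0,0],[0,0,0],[0,0,0]]' --hand '[0.5,0.5,0.5,0.5,0.5]'

```text
t: 6.67
tcp_pos: [0.4921, 0.127, 0.1416]
tool_rot: [0.996, 0.087, -0.0, -0.0]
force: [0.5, -0.5, -1.5]
finger_gap: 0.153
```

Request:
move_arm --translation '[[0,0,-2],[0,0,-5],[0,0,-7],[0,0,-7]]' --angular '[[0,0,0],[0,0,0],[0,0,0],[0,0,0]]' --hand '[0.5,0.5,0.5,0.5]'

```text
t: 7.0
tcp_pos: [0.4951, 0.1273, 0.215]
tool_rot: [0.996, 0.088, 0.005, 0.0]
force: [-0.2, -0.1, -1.5]
finger_gap: 0.156
```

Run:
```python
from h import *
for c in ["side","top","wrist"]:
    s=manip.sense();d=manip.snapshot(c);print(s["t"],np.round(s["tcp_pos"],4),np.round(s["force"],1),s["finger_gap"])
    cv2.imwrite(f"pics/{c}3.png",d["pixels"][:,:,::-1])
    for n,z in dict(mat=0,mug=0,tumbler=0,lever_tip=.045,lever_pivot=.045,jam_jar=0).items():
        for r in manip.mark_of(n,c)[:2]:print(c,n,round(r["score"],2),np.round(r["point"],1),np.round(ray(d,r["point"],z,s)[:2],4))
    if c!="wrist":
        for r in manip.trace("mat",c)[:2]:
            ys,xs=np.nonzero(r["pixels"]);P=np.array([ray(d,(x,y),.004) for x,y in zip(xs,ys)]);
            cnt=max(cv2.findContours(r["pixels"].astype(np.uint8),cv2.RETR_EXTERNAL,cv2.CHAIN_APPROX_NONE)[0],key=len)[:,0]
            w=np.array([ray(d,q,.004)[:2] for q in cnt]);(cx,cy),rad=cv2.minEnclosingCircle((w*1000).astype(np.float32));print("mat",r["score"],cx,cy,rad)
cv2.imwrite("pics/w3.png",d["pixels"][:,:,::-1])
```

```text
7.0 [0.4951 0.1273 0.215 ] [-0.2 -0.1 -1.5] 0.15628528648999074
side mat 0.76 [372.7 128.7] [ 0.5451 -0.6553]
side mat 0.6 [326.5 204.7] [ 0.4389 -0.2858]
side mug 0.65 [362.5 166.5] [ 0.457 -0.498]
side tumbler 0.51 [287.9 182.3] [ 0.6012 -0.2507]
side lever_pivot 0.66 [216.5 279.3] [0.4831 0.184 ]
side jam_jar 0.83 [163.1 282.1] [0.6141 0.3124]
mat 0.51 427.2890625 -291.5553283691406 59.62726593017578
7.4 [0.4918 0.127  0.2091] [ 0.3  0.2 -1.6] 0.15756310822180694
top mat 0.81 [314.9 242.8] [ 0.4502 -0.2867]
top mat 0.72 [434.7 216.1] [ 0.5427 -0.6586]
top mug 0.69 [379.6 242. ] [ 0.4576 -0.4871]
top mug 0.33 [116.2 240.6] [0.4417 0.3337]
top tumbler 0.89 [297.8 195.5] [ 0.5978 -0.2308]
top lever_tip 0.56 [258.2 232.9] [ 0.4727 -0.1114]
top lever_pivot 0.94 [232.3 218.2] [ 0.5156 -0.0312]
top jam_jar 0.9 [129.8 183.4] [0.6242 0.3024]
top jam_jar 0.4 [230.1 217. ] [ 0.5245 -0.02  ]
mat 0.71 442.6506652832031 -279.2460632324219 66.15924835205078
mat 0.64 536.5458984375 -655.0501708984375 67.67344665527344
7.8 [0.4925 0.1271 0.2103] [-0.4 -0.4 -1.2] 0.15968334787816926
wrist mat 0.35 [114.5 194.1] [0.4427 0.3272]
wrist mug 0.37 [292.3 156.3] [0.5279 0.1164]
wrist tumbler 0.66 [228.5 191.6] [0.4709 0.1868]
wrist lever_tip 0.69 [472.5 243.6] [ 0.471  -0.1043]
wrist lever_pivot 0.84 [422.4 191.8] [ 0.52   -0.0277]
wrist jam_jar 0.64 [141.6  42.7] [0.6191 0.2999]
```

View pics/w3.png

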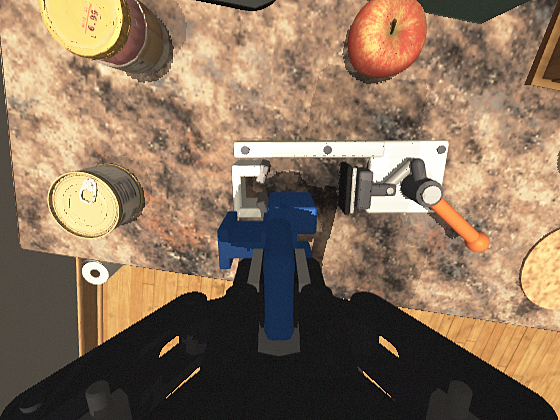

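Request:
move_arm --translation '[[-0.9,3.2,0],[-1.9,6.7,0],[-2.9,10.1,0],[-3.9,13.5,0],[-4.8,16.8,0]]' --angular '[[0,0,0],[0,0,0],[0,0,0],[0,0,0],[0,0,0]]' --hand '[0.5,0.5,0.5,0.5,0.5]'

```text
t: 8.57
tcp_pos: [0.4741, -0.0482, 0.2104]
tool_rot: [0.996, 0.088, 0.0, 0.0]
force: [-0.4, -1.0, -1.7]
finger_gap: 0.153
```

Request:
move_arm --translation '[[-1.0,3.4,0],[-2.0,6.8,0],[-2.9,10.2,0],[-3.9,13.6,0],[-4.8,16.8,0]]' --angular '[[0,0,0],[0,0,0],[0,0,0],[0,0,0],[0,0,0]]' --hand '[0.5,0.5,0.5,0.5,0.5]'

```text
t: 8.98
tcp_pos: [0.4561, -0.2226, 0.2105]
tool_rot: [0.996, 0.087, 0.0, 0.0]
force: [0.2, -0.6, -0.5]
finger_gap: 0.155
```

Request:
move_arm --translation '[[-1.0,3.3,1],[-1.9,6.6,3],[-1.9,6.6,5],[-1.9,6.6,7],[-1.9,6.6,7]]' --angular '[[0,0,0],[0,0,0],[0,0,0],[0,0,0],[0,0,0]]' --hand '[0.5,0.5,0.5,0.5,0.5]'

```text
t: 9.4
tcp_pos: [0.447, -0.2879, 0.1369]
tool_rot: [0.996, 0.087, -0.003, -0.003]
force: [-1.1, 0.3, -0.1]
finger_gap: 0.153
```

Run:
```python
from h import *
for c in ["wrist","top","side"]:
    s=manip.sense();d=manip.snapshot(c);print(s["t"],np.round(s["tcp_pos"],4),np.round(s["force"],1),s["finger_gap"])
    cv2.imwrite(f"pics/{c}4.png",d["pixels"][:,:,::-1])
    for r in manip.mark_of("mat",c)[:2]:print(c,round(r["score"],2),np.round(r["point"],1),np.round(ray(d,r["point"],0,s)[:2],4))
```

```text
9.4 [ 0.447  -0.2879  0.1369] [-1.1  0.3 -0.1] 0.15325647967132391
wrist 0.85 [271.7 192.9] [ 0.4509 -0.2794]
9.5 [ 0.4489 -0.2885  0.1399] [ 0.3 -0.1 -0.6] 0.1545141883403232
top 0.91 [436.8 216. ] [ 0.5432 -0.6652]
top 0.25 [130.8 187.4] [0.6114 0.2984]
9.6 [ 0.4501 -0.2891  0.1414] [-0.2 -0.2 -1.2] 0.15544633554717685
side 0.73 [323.2 204.3] [ 0.4482 -0.2785]
```

View pics/wrist4.png

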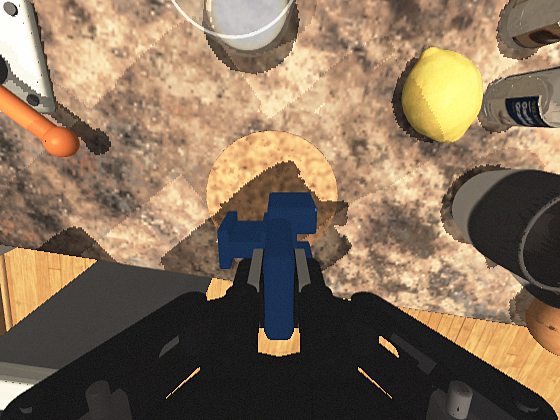

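View pics/top4.png

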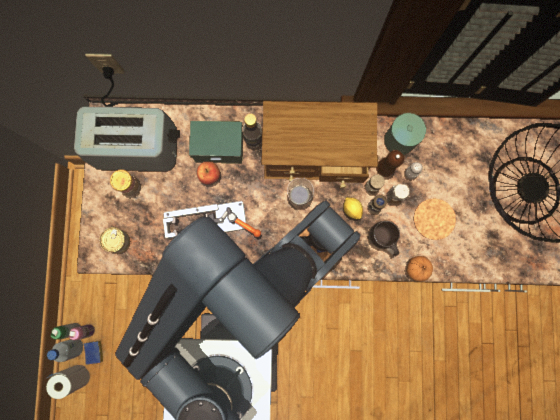

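Request:
move_arm --translation '[[0,0,2.5],[0,0,5],[0,0,6.5],[0,0,7.2],[0,0,7.3]]' --angular '[[0,0,0],[0,0,0],[0,0,0],[0,0,0],[0,0,0]]' --hand '[0.5,0.5,0.5,0.5,0.5]'

```text
t: 10.12
tcp_pos: [0.4492, -0.2884, 0.0668]
tool_rot: [0.996, 0.088, -0.0, -0.0]
force: [-0.4, -0.5, -1.4]
finger_gap: 0.156
```

Request:
move_arm --translation '[[0,0,0],[0,0,0.2],[0,0,0.2]]' --angular '[[0,0,0],[0,0,0],[0,0,0]]' --hand '[0.5,0.5,0.5]'

```text
t: 10.37
tcp_pos: [0.4502, -0.2897, 0.0665]
tool_rot: [0.996, 0.087, 0.001, 0.001]
force: [0.4, -0.3, 0.0]
finger_gap: 0.153
```

Run:
```python
from h import *
for c in ["wrist"]:
    s=manip.sense();d=manip.snapshot(c);print(s["t"],np.round(s["tcp_pos"],4),np.round(s["force"],1),s["finger_gap"],np.degrees(R.from_quat(s["tool_rot"]).as_euler('xyz')))
    cv2.imwrite(f"pics/{c}5.png",d["pixels"][:,:,::-1])
```

```text
10.3667 [ 0.4502 -0.2897  0.0665] [ 0.4 -0.3  0. ] 0.1533017642341928 [ 1.79851109e+02 -1.07456977e-01  1.00378537e+01]
```

View pics/wrist5.png

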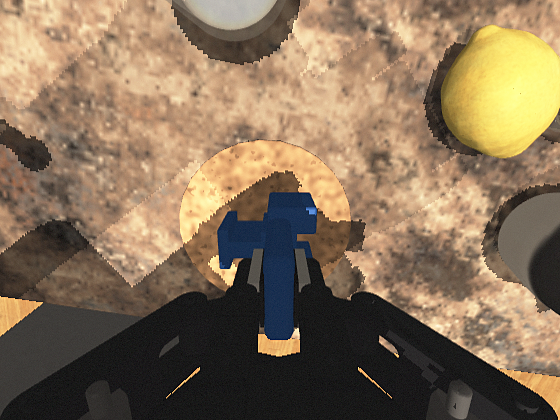

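Request:
move_arm --translation '[[0,0,0.15],[0,0,0.3],[0,0,0.3]]' --angular '[[0,0,0],[0,0,0],[0,0,0]]' --hand '[0.5,0.5,0.5]'

```text
t: 10.67
tcp_pos: [0.4502, -0.2899, 0.0663]
tool_rot: [0.996, 0.087, 0.001, 0.002]
force: [-3.5, 1.9, 23.3]
finger_gap: 0.15
```

Request:
move_arm --translation '[[0,0,0],[0,0,0],[0,0,0],[0,0,0]]' --angular '[[0,0,0],[0,0,0],[0,0,0],[0,0,0]]' --hand '[2,3.5,4.5,5]'

```text
t: 11.0
tcp_pos: [0.4493, -0.2888, 0.0623]
tool_rot: [0.996, 0.087, -0.0, 0.0]
force: [-0.4, 0.2, 0.1]
finger_gap: 0.588
```

Request:
move_arm --translation '[[0,0,-2],[0,0,-6],[0,0,-10],[0,0,-14],[0,0,-15]]' --angular '[[0,0,0],[0,0,0],[0,0,0],[0,0,0],[0,0,0]]' --hand '[5,5,5,6,8]'

```text
t: 11.42
tcp_pos: [0.4518, -0.2911, 0.2179]
tool_rot: [0.996, 0.088, 0.003, 0.004]
force: [0.7, -0.6, 0.2]
finger_gap: 0.825
```

Run:
```python
from h import *
for c in ["wrist"]:
    s=manip.sense();d=manip.snapshot(c);print(s["t"],np.round(s["tcp_pos"],4),np.round(s["force"],1),s["finger_gap"],np.degrees(R.from_quat(s["tool_rot"]).as_euler('xyz')))
    cv2.imwrite(f"pics/{c}6.png",d["pixels"][:,:,::-1])
```

```text
11.4167 [ 0.4518 -0.2911  0.2179] [ 0.7 -0.6  0.2] 0.8247700067989062 [179.50306614  -0.35335086  10.05021028]
```

View pics/wrist6.png

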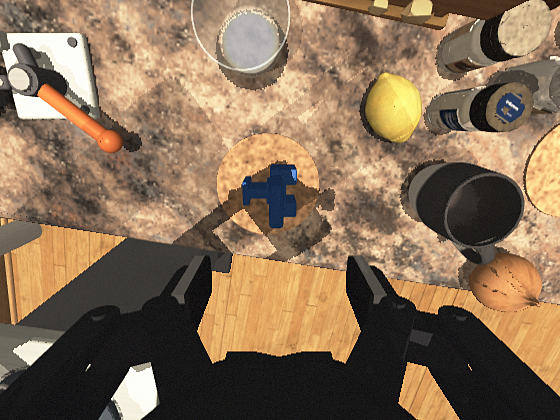

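Request:
move_arm --translation '[[1.2,-3.2,-0.5],[2.5,-6.5,-1.0],[3.7,-9.7,-1.5],[5,-13,-2],[6.2,-16.2,-2.5]]' --angular '[[0,0,0],[0,0,0],[0,0,0],[0,0,0],[0,0,0]]' --hand '[8.5,8.5,8.5,8.5,8.5]'

```text
t: 11.88
tcp_pos: [0.4811, -0.1165, 0.2356]
tool_rot: [0.996, 0.087, -0.002, -0.001]
force: [0.6, 0.3, -0.5]
finger_gap: 0.989
```

Request:
move_arm --translation '[[1.2,-3.2,-0.2],[2.5,-6.5,-0.4],[3.7,-9.7,-0.6],[5,-13,-0.8],[6.2,-16.2,-1]]' --angular '[[0,0,0],[0,0,0],[0,0,0],[0,0,0],[0,0,0]]' --hand '[8.5,8.5,8.5,8.5,8.5]'

```text
t: 12.3
tcp_pos: [0.514, 0.0537, 0.2454]
tool_rot: [0.996, 0.087, -0.002, -0.0]
force: [0.2, -1.0, -1.0]
finger_gap: 0.995
```

Request:
move_arm --translation '[[1.2,-3.2,0],[2.5,-6.5,0],[3.7,-9.7,0],[5,-13,0],[6.2,-16.2,0]]' --angular '[[0,0,0],[0,0,0],[0,0,0],[0,0,0],[0,0,0]]' --hand '[8.5,8.5,8.5,8.5,8.5]'

```text
t: 12.72
tcp_pos: [0.5469, 0.2238, 0.2449]
tool_rot: [0.996, 0.088, -0.002, 0.0]
force: [-0.3, -0.0, 0.1]
finger_gap: 0.997
```

Request:
move_arm --translation '[[0,0,0],[0,0,0],[0,0,0]]' --angular '[[0,0,0],[0,0,0],[0,0,0]]' --hand '[8.5,8.5,8.5]'

```text
t: 12.97
tcp_pos: [0.5467, 0.2216, 0.2454]
tool_rot: [0.996, 0.088, -0.002, 0.001]
force: [-0.2, -0.2, -0.1]
finger_gap: 0.999
```

Run:
```python
from h import *
for c in ["wrist","side","top"]:
    s=manip.sense();d=manip.snapshot(c);print(s["t"],np.round(s["tcp_pos"],4),np.round(s["force"],1),s["finger_gap"],np.degrees(R.from_quat(s["tool_rot"]).as_euler('xyz')))
    cv2.imwrite(f"pics/{c}7.png",d["pixels"][:,:,::-1])
    for n in ["jam_jar","tin"]:
      for r in manip.mark_of(n,c)[:2]:print(c,n,round(r["score"],2),np.round(r["point"],1),np.round(ray(d,r["point"],0,s)[:2],4))
      for r in manip.trace(n,c)[:2]:
        print("trace",n,r["score"],r["extent"])
    h=cv2.cvtColor(d["pixels"],cv2.COLOR_RGB2HSV)
    t=manip.trace("jam_jar",c)
    if t:
      m=((h[...,0]>18)&(h[...,0]<34)&(h[...,1]>120)&(h[...,2]>110)&t[0]["pixels"]).astype(np.uint8)
      m=cv2.morphologyEx(m,cv2.MORPH_CLOSE,np.ones((9,9)))
      cs=cv2.findContours(m,cv2.RETR_EXTERNAL,cv2.CHAIN_APPROX_NONE)[0];c0=max(cs,key=cv2.contourArea)[:,0]
      w=np.array([ray(d,q,.1,s)[:2]*1000 for q in c0],np.float32)
      print("lid",cv2.minEnclosingCircle(w),cv2.fitEllipse(w))
```

```text
12.9667 [0.5467 0.2216 0.2454] [-0.2 -0.2 -0.1] 0.9989074545081793 [179.96052774   0.2249824   10.06497832]
wrist jam_jar 0.57 [227.5 111.6] [0.618  0.2998]
trace jam_jar 0.57 [175.9, 70.8, 75.8, 75.1]
wrist tin 0.95 [191.6 233.2] [0.4439 0.3303]
lid ((619.4000854492188, 300.3741455078125), 31.954992294311523) ((619.0343627929688, 300.7624206542969), (60.84739303588867, 61.92030334472656), 168.7935028076172)
13.2667 [0.5478 0.221  0.2473] [-0.4  0.6  0.2] 0.9955293439725282 [1.79996343e+02 1.14922136e-02 9.93229320e+00]
side jam_jar 0.73 [164.3 281. ] [0.6143 0.3072]
trace jam_jar 0.76 [147.7, 262.8, 29.5, 25.1]
side tin 0.63 [191.8 326. ] [0.4347 0.3348]
trace tin 0.75 [176.4, 307.9, 27.4, 26.5]
trace tin 0.58 [319.6, 186.2, 14.6, 26.1]
lid ((615.08056640625, 302.35809326171875), 32.31001281738281) ((614.1632690429688, 303.27752685546875), (56.86834716796875, 61.37164306640625), 118.70002746582031)
13.5667 [0.5478 0.2219 0.2474] [-0.5 -0.  -0.7] 0.9924970789784799 [-1.79998268e+02 -1.16203547e-02  1.00144280e+01]
top jam_jar 0.53 [131.8 186.7] [0.6137 0.2953]
trace jam_jar 0.4 [125.8, 174.8, 14.7, 8.4]
top tin 0.82 [116.8 239.2] [0.4461 0.3322]
trace tin 0.52 [112.1, 228.1, 19.6, 23.6]
lid ((629.579345703125, 281.9427490234375), 16.631710052490234) ((630.9555053710938, 280.5015869140625), (9.728262901306152, 32.88094711303711), 130.07614135742188)
```

View pics/wrist7.png

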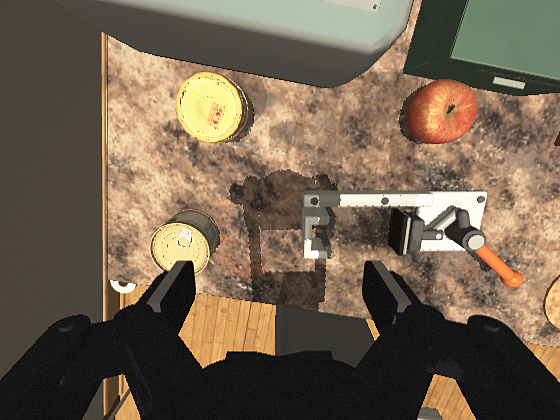

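View pics/side7.png

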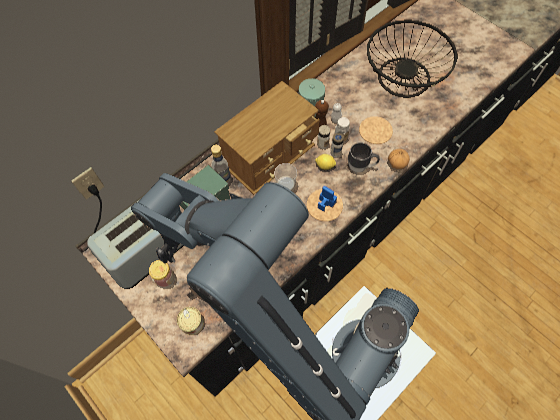

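Run:
```python
from h import *
s=manip.sense();d=manip.snapshot("wrist");I=d["pixels"]
cv2.imwrite("pics/cr8.png",cv2.resize(I[0:160,90:420,::-1],None,fx=2.4,fy=2.4,interpolation=cv2.INTER_CUBIC))
for p in [(130,40),(170,55),(210,62),(250,72),(330,87)]:
    print(p,[np.round(ray(d,p,z,s)[:2],3).tolist() for z in (0,.05,.1)])
d2=manip.snapshot("side");cv2.imwrite("pics/cr8s.png",cv2.resize(d2["pixels"][170:340,70:240,::-1],None,fx=3.5,fy=3.5,interpolation=cv2.INTER_CUBIC))
```

```text
(130, 40) [[0.68, 0.426], [0.673, 0.401], [0.666, 0.377]]
(170, 55) [[0.672, 0.378], [0.666, 0.359], [0.66, 0.341]]
(210, 62) [[0.673, 0.329], [0.667, 0.317], [0.66, 0.305]]
(250, 72) [[0.671, 0.28], [0.665, 0.274], [0.658, 0.268]]
(330, 87) [[0.671, 0.179], [0.665, 0.186], [0.659, 0.193]]
```

View pics/cr8.png

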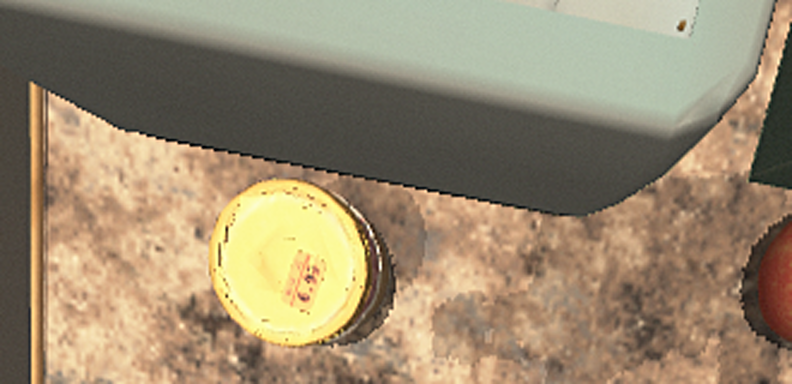

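View pics/cr8s.png

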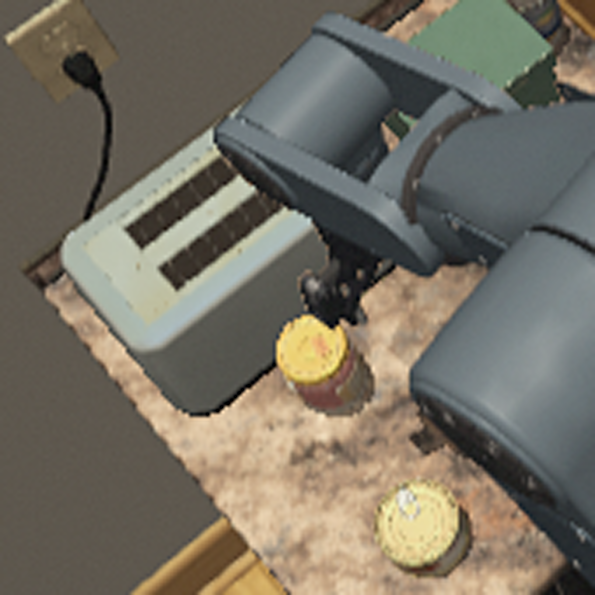

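Run:
```python
from h import *
s=manip.sense();d=manip.snapshot("wrist");d2=manip.snapshot("side")
for z in (.1,.12,.14,.16,.18,.2):
    print(z,np.round(ray(d,(90+640/2.4,130/2.4),z,s)[:2],3),np.round(ray(d,(90+300/2.4,70/2.4),z,s)[:2],3),np.round(ray(d2,(111.4,269.4),z)[:2],3),np.round(ray(d2,(70+300/3.5,170+240/3.5),z)[:2],3))
print(ray(d2,(127,287.7),0))
I=d["pixels"]
```

```text
0.1 [0.69  0.176] [0.687 0.304] [0.718 0.409] [0.706 0.245]
0.12 [0.685 0.18 ] [0.683 0.299] [0.708 0.409] [0.696 0.246]
0.14 [0.68  0.184] [0.678 0.294] [0.697 0.408] [0.686 0.248]
0.16 [0.676 0.188] [0.674 0.289] [0.687 0.408] [0.676 0.25 ]
0.18 [0.671 0.192] [0.669 0.285] [0.677 0.407] [0.665 0.252]
0.2 [0.667 0.197] [0.665 0.28 ] [0.666 0.407] [0.655 0.254]
[0.68133497 0.41017645 0.        ]
```

Request:
move_arm --translation '[[0,0,0],[0,0,0],[0,0,0],[0,0,0],[0,0,0]]' --angular '[[0,0,-7],[0,0,-14],[0,0,-21],[0,0,-28],[0,0,-35]]' --hand '[8.5,8.5,8.5,8.5,8.5]'

```text
t: 14.48
tcp_pos: [0.5478, 0.2221, 0.2473]
tool_rot: [0.923, 0.386, -0.0, 0.0]
force: [1.3, 0.7, -0.3]
finger_gap: 0.996
```

Request:
move_arm --translation '[[0,0,0],[0,0,0],[0,0,0],[0,0,0],[0,0,0]]' --angular '[[0,0,-7],[0,0,-14],[0,0,-21],[0,0,-28],[0,0,-35]]' --hand '[8.5,8.5,8.5,8.5,8.5]'

```text
t: 14.9
tcp_pos: [0.5478, 0.2221, 0.2473]
tool_rot: [0.764, 0.645, -0.0, 0.0]
force: [-0.6, 0.6, 0.1]
finger_gap: 0.994
```

Request:
move_arm --translation '[[0,0,0],[0,0,0],[0,0,0],[0,0,0],[0,0,0]]' --angular '[[0,0,-7],[0,0,-14],[0,0,-21],[0,0,-28],[0,0,-35]]' --hand '[8.5,8.5,8.5,8.5,8.5]'

```text
t: 15.32
tcp_pos: [0.5478, 0.2221, 0.2473]
tool_rot: [0.535, 0.845, -0.0, -0.0]
force: [-0.3, -0.1, 0.5]
finger_gap: 0.995
```

Request:
move_arm --translation '[[0,0,0],[0,0,0],[0,0,0],[0,0,0],[0,0,0]]' --angular '[[0,0,-7],[0,0,-14],[0,0,-21],[0,0,-28],[0,0,-35]]' --hand '[8.5,8.5,8.5,8.5,8.5]'

```text
t: 15.73
tcp_pos: [0.5478, 0.2221, 0.2473]
tool_rot: [0.256, 0.967, 0.0, -0.0]
force: [0.5, 0.6, 0.2]
finger_gap: 0.997
```

Request:
move_arm --translation '[[0,0,0],[0,0,0],[0,0,0],[0,0,0],[0,0,0]]' --angular '[[0,0,-7],[0,0,-14],[0,0,-21],[0,0,-28],[0,0,-30]]' --hand '[8.5,8.5,8.5,8.5,8.5]'

```text
t: 16.15
tcp_pos: [0.5478, 0.2221, 0.2473]
tool_rot: [-0.003, 1.0, -0.0, -0.0]
force: [0.2, 0.1, 0.5]
finger_gap: 0.994
```

Request:
move_arm --translation '[[0,3.5,0],[0,7.0,0],[0,7.9,0],[0,7.9,0],[0,7.9,0]]' --angular '[[0,0,0],[0,0,0],[0,0,0],[0,0,0],[0,0,0]]' --hand '[8.5,8.5,8.5,8.5,8.5]'

```text
t: 16.57
tcp_pos: [0.5474, 0.3011, 0.247]
tool_rot: [-0.001, 1.0, -0.001, -0.0]
force: [0.2, -0.5, -0.3]
finger_gap: 0.996
```

Run:
```python
from h import *
for c in ["wrist"]:
    s=manip.sense();d=manip.snapshot(c);print(s["t"],np.round(s["q"],3),np.round(s["tcp_pos"],4),np.round(s["force"],1),s["finger_gap"],np.degrees(R.from_quat(s["tool_rot"]).as_euler('xyz')))
    cv2.imwrite(f"pics/{c}9.png",d["pixels"][:,:,::-1])
    for n in ["jam_jar","tin"]:
      for r in manip.mark_of(n,c)[:2]:print(c,n,round(r["score"],2),np.round(r["point"],1),np.round(ray(d,r["point"],0,s)[:2],4))
    h=cv2.cvtColor(d["pixels"],cv2.COLOR_RGB2HSV)
    t=manip.trace("jam_jar",c)
    if t:
      m=((h[...,0]>18)&(h[...,0]<34)&(h[...,1]>120)&(h[...,2]>110)&t[0]["pixels"]).astype(np.uint8)
      m=cv2.morphologyEx(m,cv2.MORPH_CLOSE,np.ones((9,9)))
      cs=cv2.findContours(m,cv2.RETR_EXTERNAL,cv2.CHAIN_APPROX_NONE)[0];c0=max(cs,key=cv2.contourArea)[:,0]
      w=np.array([ray(d,q,.1,s)[:2]*1000 for q in c0],np.float32)
      print("lid",cv2.minEnclosingCircle(w),cv2.fitEllipse(w))
```

```text
16.5667 [ 3.250e-01  5.110e-01  1.415e+00 -1.000e-03  1.216e+00 -1.248e+00] [0.5474 0.3011 0.247 ] [ 0.2 -0.5 -0.3] 0.9955372421751941 [-1.79937209e+02 -2.82819205e-02 -1.79880165e+02]
wrist jam_jar 0.59 [276.  225.4] [0.6185 0.2975]
wrist tin 0.58 [298.6  96.6] [0.4458 0.3259]
lid ((616.32666015625, 301.0807800292969), 32.99409103393555) ((617.3912353515625, 301.6403503417969), (60.481849670410156, 62.606990814208984), 87.306396484375)
```

View pics/wrist9.png

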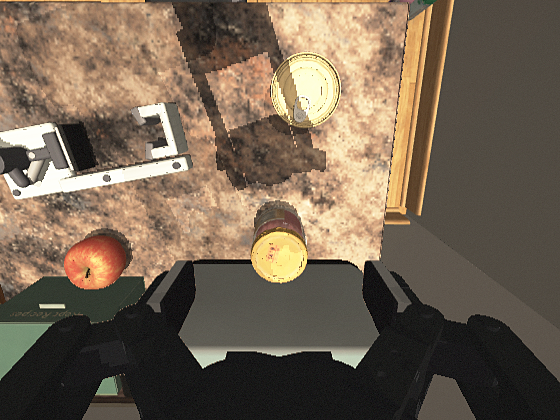

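Request:
move_arm --translation '[[-3.5,0,1],[-7.0,0,3],[-7.0,0,7],[-7.0,0,11],[-7.0,0,12]]' --angular '[[0,0,0],[0,0,0],[0,0,0],[0,0,0],[0,0,0]]' --hand '[8.5,8.5,8.5,8.5,8.5]'

```text
t: 17.18
tcp_pos: [0.614, 0.2982, 0.1204]
tool_rot: [0.001, 1.0, -0.002, -0.006]
force: [-1.8, -1.3, -1.9]
finger_gap: 0.994
```

Request:
move_arm --translation '[[0,0,0],[0,0,0]]' --angular '[[0,0,0],[0,0,0]]' --hand '[8.5,8.5]'

```text
t: 17.35
tcp_pos: [0.6181, 0.3007, 0.1279]
tool_rot: [0.0, 1.0, -0.0, 0.0]
force: [1.1, -0.1, 0.8]
finger_gap: 0.991
```

Run:
```python
from h import *
for c in ["wrist","side"]:
    s=manip.sense();d=manip.snapshot(c);print(s["t"],np.round(s["q"],3),np.round(s["tcp_pos"],4),np.round(s["force"],1),s["finger_gap"],np.degrees(R.from_quat(s["tool_rot"]).as_euler('xyz')))
    cv2.imwrite(f"pics/{c}10.png",d["pixels"][:,:,::-1])
    cv2.imwrite("pics/s10c.png",cv2.resize(d["pixels"][170:340,70:240,::-1],None,fx=3.5,fy=3.5,interpolation=cv2.INTER_CUBIC))
    for n in ["jam_jar"]:
      for r in manip.mark_of(n,c)[:2]:print(c,n,round(r["score"],2),np.round(r["point"],1),np.round(ray(d,r["point"],0,s)[:2],4))
```

```text
17.35 [ 0.291  0.726  1.349 -0.     1.066 -1.28 ] [0.6181 0.3007 0.1279] [ 1.1 -0.1  0.8] 0.9913710937670529 [-1.79998016e+02  3.32468641e-03  1.79993589e+02]
wrist jam_jar 0.85 [279.1 198.3] [0.6165 0.3014]
17.45 [ 0.291  0.724  1.347 -0.     1.066 -1.28 ] [0.6196 0.3016 0.1304] [-0.1 -0.1 -0.4] 0.9970145263039748 [ 179.91188488    0.29882045 -179.97330457]
```

View pics/wrist10.png

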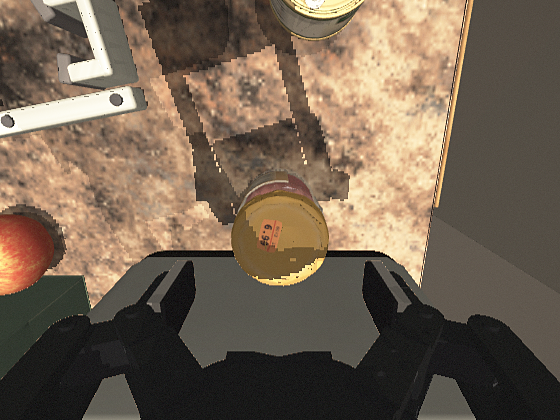

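View pics/s10c.png

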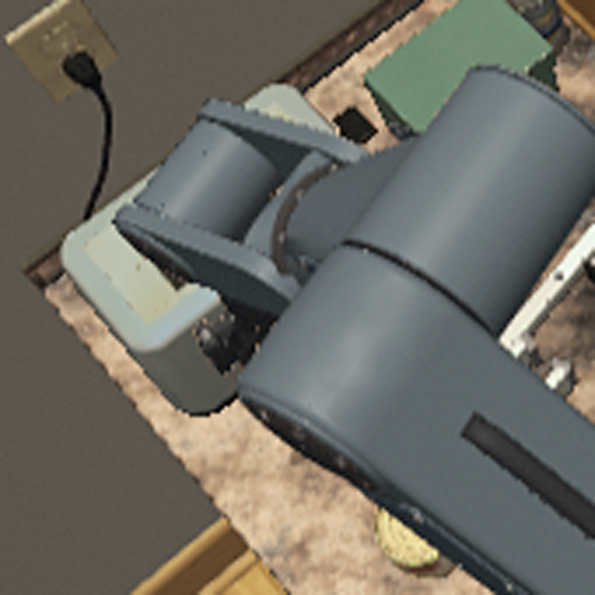

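Run:
```python
from h import *
s=manip.sense();d=manip.snapshot("side");print(s["tcp_pos"])
for z in np.arange(.13,.55,.04): print(round(z,2),np.round((proj(d,[*s["tcp_pos"][:2],z])-[70,170])*3.5),np.round(proj(d,[*s["tcp_pos"][:2],z])))
```

```text
[0.61943265 0.30177856 0.13060179]
0.13 [299. 333.] [155. 265.]
0.17 [288. 317.] [152. 261.]
0.21 [277. 300.] [149. 256.]
0.25 [265. 282.] [146. 251.]
0.29 [252. 263.] [142. 245.]
0.33 [239. 243.] [138. 239.]
0.37 [225. 222.] [134. 234.]
0.41 [210. 200.] [130. 227.]
0.45 [195. 177.] [126. 221.]
0.49 [178. 152.] [121. 213.]
0.53 [160. 126.] [116. 206.]
```

View pics/side10.png

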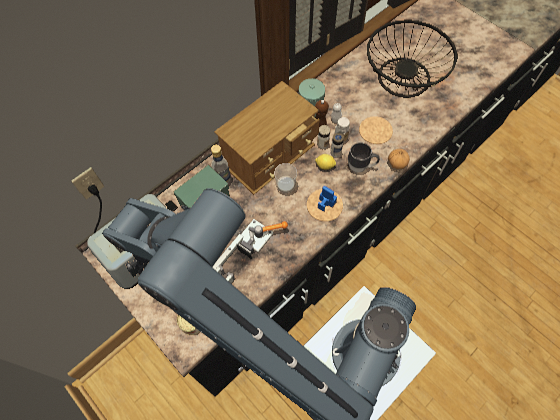

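Request:
move_arm --translation '[[0.15,0,2.5],[0.15,0,5],[0.15,0,6.5],[0.15,0,7.5],[0.15,0,7.9]]' --angular '[[0,0,0],[0,0,0],[0,0,0],[0,0,0],[0,0,0]]' --hand '[8.5,8.5,8.5,8.5,8.5]'

```text
t: 18.02
tcp_pos: [0.6159, 0.3012, 0.0477]
tool_rot: [-0.0, 1.0, -0.0, -0.0]
force: [-0.5, -0.5, -0.1]
finger_gap: 0.993
```

Request:
move_arm --translation '[[0,0,0],[0,0,0]]' --angular '[[0,0,0],[0,0,0]]' --hand '[8.5,8.5]'

```text
t: 18.18
tcp_pos: [0.6171, 0.3015, 0.0495]
tool_rot: [-0.0, 1.0, 0.0, 0.001]
force: [0.3, 0.2, -0.1]
finger_gap: 0.992
```

Run:
```python
from h import *
for c in ["wrist"]:
    s=manip.sense();d=manip.snapshot(c);print(s["t"],np.round(s["tcp_pos"],4),np.round(s["force"],1),s["finger_gap"],np.degrees(R.from_quat(s["tool_rot"]).as_euler('xyz')))
    cv2.imwrite(f"pics/{c}11.png",d["pixels"][:,:,::-1])
```

```text
18.1833 [0.6171 0.3015 0.0495] [ 0.3  0.2 -0.1] 0.9923322922754796 [ 1.79962298e+02  1.19565702e-01 -1.79964507e+02]
```

View pics/wrist11.png

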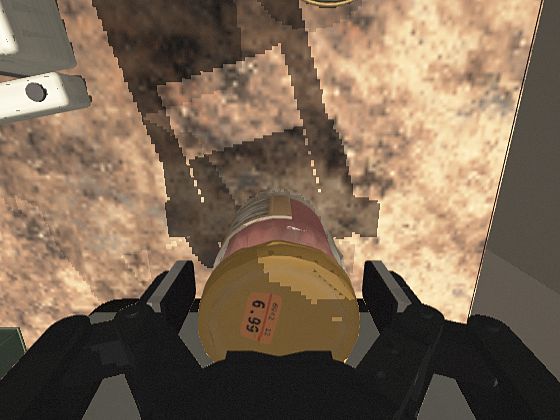

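Request:
move_arm --translation '[[0,0,0],[0,0,0],[0,0,0],[0,0,0],[0,0,0]]' --angular '[[0,0,0],[0,0,0],[0,0,0],[0,0,0],[0,0,0]]' --hand '[7,6,5.5,5.5,5.5]' --squeeze 60

```text
t: 18.65
tcp_pos: [0.6175, 0.3015, 0.0502]
tool_rot: [-0.0, 1.0, 0.0, 0.002]
force: [0.7, -0.3, 5.6]
finger_gap: 0.744
```

Request:
move_arm --translation '[[0,0,-0.5],[0,0,-1.5],[0,0,-3],[0,0,-4.5],[0,0,-6]]' --angular '[[0,0,0],[0,0,0],[0,0,0],[0,0,0],[0,0,0]]' --hand '[5.5,5.5,5.5,5.5,5.5]'

```text
t: 19.07
tcp_pos: [0.615, 0.3008, 0.1079]
tool_rot: [-0.0, 1.0, -0.0, -0.002]
force: [0.2, 0.2, -5.1]
finger_gap: 0.741
```

Request:
move_arm --translation '[[0,0,-2],[0,0,-4],[0,0,-6],[0,0,-6]]' --angular '[[0,0,0],[0,0,0],[0,0,0],[0,0,0]]' --hand '[5.5,5.5,5.5,5.5]'

```text
t: 19.4
tcp_pos: [0.6183, 0.302, 0.1726]
tool_rot: [-0.0, 1.0, 0.001, 0.004]
force: [0.4, 0.7, -2.9]
finger_gap: 0.744
```

Run:
```python
from h import *
for c in ["wrist"]:
    s=manip.sense();d=manip.snapshot(c);print(s["t"],np.round(s["tcp_pos"],4),np.round(s["force"],1),s["finger_gap"],np.degrees(R.from_quat(s["tool_rot"]).as_euler('xyz')))
    cv2.imwrite(f"pics/{c}12.png",d["pixels"][:,:,::-1])
```

```text
19.4 [0.6183 0.302  0.1726] [ 0.4  0.7 -2.9] 0.7437562855463102 [ 179.87255388    0.40303916 -179.95852875]
```

View pics/wrist12.png

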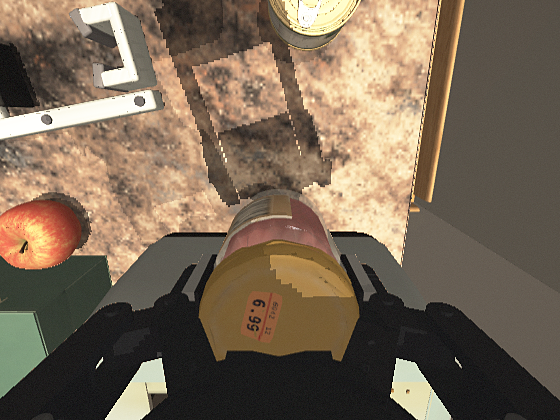

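Request:
move_arm --translation '[[1.5,-2.4,0],[3.5,-5.6,0],[5.7,-9.1,0],[7.9,-12.6,0],[10,-16,0]]' --angular '[[0,0,-2],[0,0,-4],[0,0,-6],[0,0,-8],[0,0,-10]]' --hand '[5.5,5.5,5.5,5.5,5.5]'

```text
t: 19.87
tcp_pos: [0.5131, 0.1398, 0.1665]
tool_rot: [-0.089, 0.996, -0.0, -0.002]
force: [0.8, -1.1, -5.6]
finger_gap: 0.747
```

Run:
```python
from h import *
c="wrist"
for c in ["wrist","top"]:
    s=manip.sense();d=manip.snapshot(c);print(s["t"],np.round(s["tcp_pos"],4),np.round(s["force"],1),s["finger_gap"],np.degrees(R.from_quat(s["tool_rot"]).as_euler('xyz')))
    cv2.imwrite(f"pics/{c}13.png",d["pixels"][:,:,::-1])
    for n,z in dict(back_stop=.024,fixed_jaw=.045,lever_pivot=.045,lever_tip=.045).items():
        for r in manip.mark_of(n,c)[:2]:print(c,n,round(r["score"],2),np.round(r["point"],1),np.round(ray(d,r["point"],z,s)[:2],4))
print(W([.4958,.1131,.176],list(CL.values())))
```

```text
19.8667 [0.5131 0.1398 0.1665] [ 0.8 -1.1 -5.6] 0.746562815868122 [ 179.98593392   -0.25892639 -169.81311563]
wrist fixed_jaw 0.92 [323.3 178.7] [0.4835 0.1766]
wrist lever_pivot 0.88 [ 94.9 180. ] [ 0.5221 -0.0313]
wrist lever_tip 0.83 [  1.8 112.1] [ 0.4757 -0.1102]
20.1167 [0.5164 0.1409 0.1676] [-0.1  0.6 -5.1] 0.7435415576651908 [ 1.79973657e+02 -2.85661129e-02 -1.70047849e+02]
top back_stop 0.76 [185.5 211.6] [0.5352 0.1165]
top back_stop 0.45 [254.6 233.1] [ 0.4737 -0.0995]
top fixed_jaw 0.92 [163.2 227.8] [0.4812 0.1782]
top lever_pivot 0.81 [230.9 215.4] [ 0.5241 -0.0266]
top lever_tip 0.48 [255.8 233.4] [ 0.471  -0.1042]
[[ 0.48424388  0.17808043  0.045     ]
 [ 0.52976704  0.1191407   0.024     ]
 [ 0.52118845 -0.02966003  0.045     ]
 [ 0.4958      0.1131      0.        ]
 [ 0.4933487   0.12688373  0.08      ]]
```

View pics/wrist13.png

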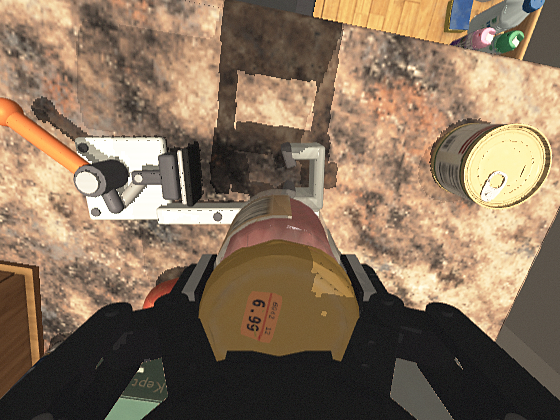

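Request:
move_arm --translation '[[1.5,-1.7,0],[3.0,-3.3,0],[3.0,-3.3,2],[3.0,-3.3,4],[3.0,-3.3,5]]' --angular '[[0,0,0],[0,0,0],[0,0,0],[0,0,0],[0,0,0]]' --hand '[5.5,5.5,5.5,5.5,5.5]'

```text
t: 20.78
tcp_pos: [0.492, 0.1036, 0.1169]
tool_rot: [-0.088, 0.996, 0.0, -0.001]
force: [-1.1, 0.1, -5.6]
finger_gap: 0.742
```

Run:
```python
from h import *
for c in ["wrist","side"]:
    s=manip.sense();d=manip.snapshot(c);print(s["t"],np.round(s["tcp_pos"],4),np.round(s["force"],1),s["finger_gap"],np.degrees(R.from_quat(s["tool_rot"]).as_euler('xyz')))
    cv2.imwrite(f"pics/{c}14.png",d["pixels"][:,:,::-1])
    for n,z in dict(back_stop=.024,fixed_jaw=.045,lever_pivot=.045,lever_tip=.045).items():
        for r in manip.mark_of(n,c)[:2]:print(c,n,round(r["score"],2),np.round(r["point"],1),np.round(ray(d,r["point"],z,s)[:2],4))
```

```text
20.7833 [0.492  0.1036 0.1169] [-1.1  0.1 -5.6] 0.7416625686033794 [ 1.79980809e+02 -9.64211051e-02 -1.69949463e+02]
wrist fixed_jaw 0.95 [371.9 224.2] [0.4832 0.1769]
wrist lever_pivot 0.87 [106.7 226.3] [ 0.5215 -0.029 ]
21.0333 [0.4935 0.1038 0.1189] [ 0.6 -0.4 -5.3] 0.73905994432612 [-1.79982436e+02  9.50392417e-02 -1.69922496e+02]
side fixed_jaw 0.57 [216.6 278.2] [0.4858 0.1814]
side lever_pivot 0.68 [257.5 228.1] [ 0.5254 -0.0336]
side lever_pivot 0.64 [361.4 164.2] [ 0.452  -0.4772]
side lever_tip 0.42 [282.4 223.8] [ 0.4784 -0.1056]
side lever_tip 0.35 [327.4 202.6] [ 0.4286 -0.2748]
```

View pics/wrist14.png

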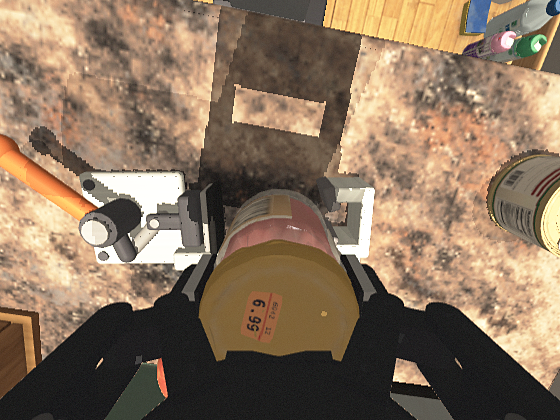

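Request:
move_arm --translation '[[0,0,1.5],[0,0,3.5],[0,0,5.2],[0,0,6.2],[0,0,6.5]]' --angular '[[0,0,0],[0,0,0],[0,0,0],[0,0,0],[0,0,0]]' --hand '[5.5,5.5,5.5,5.5,5.5]'

```text
t: 21.7
tcp_pos: [0.4918, 0.1034, 0.0521]
tool_rot: [-0.087, 0.996, 0.0, -0.001]
force: [0.3, 0.1, -6.6]
finger_gap: 0.742
```

Request:
move_arm --translation '[[0,0,0],[-0.15,0,0],[-0.3,0,0]]' --angular '[[0,0,0],[0,0,0],[0,0,0]]' --hand '[5.5,5.5,5.5]'

```text
t: 21.95
tcp_pos: [0.4964, 0.1039, 0.0542]
tool_rot: [-0.087, 0.996, -0.0, 0.001]
force: [-0.6, -0.5, -5.7]
finger_gap: 0.744
```

Request:
move_arm --translation '[[-0.1,0,0],[-0.1,0,0]]' --angular '[[0,0,0],[0,0,0]]' --hand '[5.5,5.5]'

```text
t: 22.12
tcp_pos: [0.4965, 0.1041, 0.0539]
tool_rot: [-0.088, 0.996, -0.0, 0.0]
force: [-0.7, 0.3, -4.5]
finger_gap: 0.743
```

Request:
move_arm --translation '[[-0.1,0,0],[-0.1,0,0]]' --angular '[[0,0,0],[0,0,0]]' --hand '[5.5,5.5]'

```text
t: 22.28
tcp_pos: [0.4967, 0.1042, 0.0535]
tool_rot: [-0.088, 0.996, 0.0, -0.001]
force: [-2.3, -1.2, -4.8]
finger_gap: 0.745
```

Run:
```python
from h import *
for c in ["wrist","top"]:
    s=manip.sense();d=manip.snapshot(c);print(s["t"],np.round(s["tcp_pos"],4),np.round(s["force"],1),np.round(s["ft_torque"],2),s["finger_gap"],np.degrees(R.from_quat(s["tool_rot"]).as_euler('xyz')))
    cv2.imwrite(f"pics/{c}15.png",d["pixels"][:,:,::-1])
```

```text
22.2833 [0.4967 0.1042 0.0535] [-2.3 -1.2 -4.8] [-0.16  0.55 -0.02] 0.7447178515224222 [ 1.79990731e+02 -9.10232207e-02 -1.69954997e+02]
22.3333 [0.4966 0.1042 0.0534] [-3.2 -0.5 -3.7] [-0.13  0.5  -0.01] 0.7435859771334498 [ 1.79987479e+02 -8.86831159e-02 -1.69960295e+02]
```

View pics/wrist15.png

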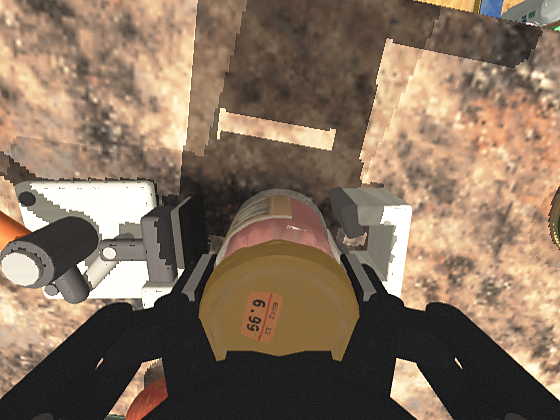

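Request:
move_arm --translation '[[0.1,0,0.2],[0.1,0,0.4],[0.1,0,0.5],[0.1,0,0.6],[0.1,0,0.6]]' --angular '[[0,0,0],[0,0,0],[0,0,0],[0,0,0],[0,0,0]]' --hand '[5.5,5.5,5.5,5.5,5.5]'

```text
t: 22.8
tcp_pos: [0.4964, 0.1041, 0.0501]
tool_rot: [-0.088, 0.996, -0.0, 0.001]
force: [-7.7, -1.6, 21.6]
finger_gap: 0.746
```

Run:
```python
from h import *
s=manip.sense();print(s["t"],np.round(s["tcp_pos"],4),np.round(s["force"],1),np.round(s["ft_torque"],2),s["finger_gap"],np.degrees(R.from_quat(s["tool_rot"]).as_euler('xyz')))
```

```text
22.8 [0.4964 0.1041 0.0501] [-7.7 -1.6 21.6] [-0.07  1.18 -0.04] 0.7463164541078458 [-1.79982342e+02  6.79202085e-02 -1.69957504e+02]
```

Request:
move_arm --translation '[[0,0,-0.1],[0,0,-0.1],[0,0,-0.1],[0,0,-0.1],[0,0,-0.1]]' --angular '[[0,0,0],[0,0,0],[0,0,0],[0,0,0],[0,0,0]]' --hand '[6,7,8,8.5,8.5]'

```text
t: 23.22
tcp_pos: [0.4977, 0.1041, 0.0483]
tool_rot: [-0.087, 0.996, -0.0, 0.001]
force: [0.3, 0.1, 0.3]
finger_gap: 0.999
```

Request:
move_arm --translation '[[0,0,-1.5],[0,0,-3],[0,0,-7],[0,0,-11],[0,0,-15]]' --angular '[[0,0,0],[0,0,0],[0,0,0],[0,0,0],[0,0,0]]' --hand '[8.5,8.5,8.5,8.5,8.5]'

```text
t: 23.63
tcp_pos: [0.4963, 0.1041, 0.1993]
tool_rot: [-0.087, 0.996, 0.0, -0.001]
force: [0.8, -0.5, -0.4]
finger_gap: 0.998
```

Run:
```python
from h import *
s=manip.sense()
for c in ["wrist","side"]:
    s=manip.sense();d=manip.snapshot(c);print(s["t"],np.round(s["q"],3),np.round(s["tcp_pos"],4),np.round(s["force"],1),s["finger_gap"],np.degrees(R.from_quat(s["tool_rot"]).as_euler('xyz')))
    cv2.imwrite(f"pics/{c}16.png",d["pixels"][:,:,::-1])
    for n,z in dict(fixed_jaw=.045,lever_pivot=.045,lever_tip=.045,jam_jar=0).items():
        for r in manip.mark_of(n,c)[:2]:print(c,n,round(r["score"],2),np.round(r["point"],1),np.round(ray(d,r["point"],z,s)[:2],4))
    h=cv2.cvtColor(d["pixels"],cv2.COLOR_RGB2HSV)
    t=manip.trace("jam_jar",c)
    if t:
      m=((h[...,0]>15)&(h[...,0]<34)&(h[...,1]>110)&(h[...,2]>70)&t[0]["pixels"]).astype(np.uint8)
      m=cv2.morphologyEx(m,cv2.MORPH_CLOSE,np.ones((9,9)))
      cs=cv2.findContours(m,cv2.RETR_EXTERNAL,cv2.CHAIN_APPROX_NONE)[0];c0=max(cs,key=cv2.contourArea)[:,0]
      w=np.array([ray(d,q,.1,s)[:2]*1000 for q in c0],np.float32)
      print("lid",cv2.minEnclosingCircle(w),cv2.fitEllipse(w))
```

```text
23.6333 [-0.014  0.416  1.759  0.     0.969 -1.76 ] [0.4963 0.1041 0.1993] [ 0.8 -0.5 -0.4] 0.9977431149830096 [ 1.79982092e+02 -6.66364038e-02 -1.69977574e+02]
wrist fixed_jaw 0.83 [347.6 194.2] [0.4845 0.1762]
wrist lever_pivot 0.84 [149.8 194.5] [ 0.5212 -0.0296]
wrist lever_tip 0.75 [ 70.5 138.6] [ 0.477 -0.11 ]
wrist jam_jar 0.93 [275.5 188. ] [0.5016 0.1014]
lid ((492.0242614746094, 102.8937759399414), 36.46601486206055) ((495.03302001953125, 103.66136932373047), (60.3212776184082, 67.72234344482422), 97.8364028930664)
23.9333 [-0.014  0.418  1.762  0.     0.964 -1.76 ] [0.4957 0.1041 0.1972] [-1.1 -0.1 -0.7] 0.9957212416726371 [ 1.79974509e+02 -1.22412503e-01 -1.69975129e+02]
side fixed_jaw 0.48 [216.  279.3] [0.4843 0.1852]
```

View pics/wrist16.png

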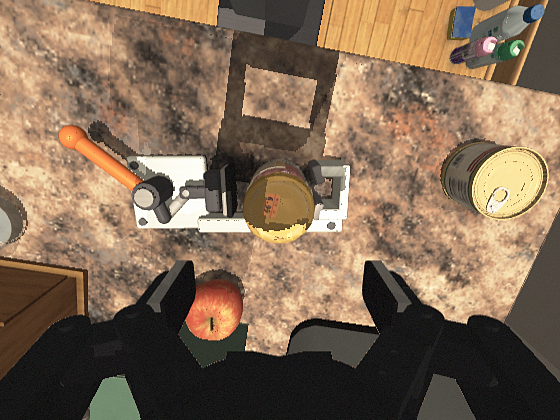

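```bash
cat > way.py <<'E'
from h import *
P=np.array([.5213,-.0293])
def C(phi,r,d):
    a=np.radians(phi);u=np.array([np.cos(a),np.sin(a)]);t=np.array([-u[1],u[0]]);return P+r*u-d*t
E
python3 - <<'E'
from way import *
s=manip.sense();M=R.from_quat(s["tool_rot"]).as_matrix();c0=s["tcp_pos"];print(np.round(c0,4))
w=[np.r_[C(240.5,.075,.036),z] for z in (.19,.03)]
prev=c0
for x in w: print(np.round(x,4),np.round(M.T@(x-prev)*100,2),np.round(proj(manip.snapshot("wrist"),x,s)));prev=x
for ph in range(240,324,6):
    x=np.r_[C(ph,.075,.023),.03];print(ph,np.round(x,4),np.round(M.T@(x-w[1])*100,2))
E
```

```text
[0.496  0.104  0.1973]
[ 0.453  -0.0768  0.19  ] [  7.38 -17.07   0.73] [-66. 122.]
[ 0.453  -0.0768  0.03  ] [-4.0e-02 -1.0e-02  1.6e+01] [112. 120.]
240 [ 0.4639 -0.0828  0.03  ] [-0.97 -0.77 -0.  ]
246 [ 0.4698 -0.0885  0.03  ] [-1.45 -1.44 -0.  ]
252 [ 0.4762 -0.0935  0.03  ] [-2.   -2.05 -0.01]
258 [ 0.4832 -0.0979  0.03  ] [-2.61 -2.6  -0.01]
264 [ 0.4906 -0.1015  0.03  ] [-3.27 -3.08 -0.01]
270 [ 0.4983 -0.1043  0.03  ] [-3.98 -3.49 -0.01]
276 [ 0.5063 -0.1063  0.03  ] [-4.73 -3.83 -0.01]
282 [ 0.5144 -0.1074  0.03  ] [-5.51 -4.08 -0.01]
288 [ 0.5226 -0.1077  0.03  ] [-6.31 -4.25 -0.02]
294 [ 0.5308 -0.1072  0.03  ] [-7.13 -4.34 -0.02]
300 [ 0.5389 -0.1058  0.03  ] [-7.95 -4.34 -0.02]
306 [ 0.5468 -0.1035  0.03  ] [-8.77 -4.26 -0.02]
312 [ 0.5544 -0.1004  0.03  ] [-9.57 -4.09 -0.02]
318 [ 0.5616 -0.0966  0.03  ] [-10.35  -3.83  -0.02]
```

Request:
move_arm --translation '[[1.4,-3.2,0],[2.9,-6.7,0],[4.4,-10.2,0],[5.9,-13.7,0],[7.4,-17.1,0.5]]' --angular '[[0,0,0],[0,0,0],[0,0,0],[0,0,0],[0,0,0]]' --hand '[6,3,0,0,0]'

```text
t: 24.75
tcp_pos: [0.4535, -0.0789, 0.1939]
tool_rot: [-0.088, 0.996, -0.001, 0.001]
force: [0.8, -0.4, 0.2]
finger_gap: 0.291
```

Request:
move_arm --translation '[[0,0,0],[0,0,4],[0,0,8],[0,0,8]]' --angular '[[0,0,0],[0,0,0],[0,0,0],[0,0,0]]' --hand '[0,0,0,0]'

```text
t: 25.08
tcp_pos: [0.4488, -0.0754, 0.1067]
tool_rot: [-0.087, 0.996, 0.004, -0.007]
force: [-1.7, 0.1, -0.9]
finger_gap: -0.003
```

Run:
```python
from h import *
for c in ["wrist"]:
    s=manip.sense();d=manip.snapshot(c);print(s["t"],np.round(s["q"],3),np.round(s["tcp_pos"],4),np.round(s["force"],1),s["finger_gap"])
    cv2.imwrite(f"pics/{c}17.png",d["pixels"][:,:,::-1])
    for n,z in dict(fixed_jaw=.045,lever_pivot=.045,lever_tip=.045,jam_jar=0).items():
        for r in manip.mark_of(n,c)[:2]:print(c,n,round(r["score"],2),np.round(r["point"],1),np.round(ray(d,r["point"],z,s)[:2],4))
```

```text
25.0833 [-0.413  0.527  1.953  0.     0.678 -2.158] [ 0.4488 -0.0754  0.1067] [-1.7  0.1 -0.9] -0.0026739575293422344
wrist fixed_jaw 0.32 [  8.5 166.6] [ 0.4383 -0.2693]
wrist lever_tip 0.65 [229. 251.] [ 0.4764 -0.1088]
wrist jam_jar 0.81 [450.3 286.1] [0.499  0.1062]
```

View pics/wrist17.png

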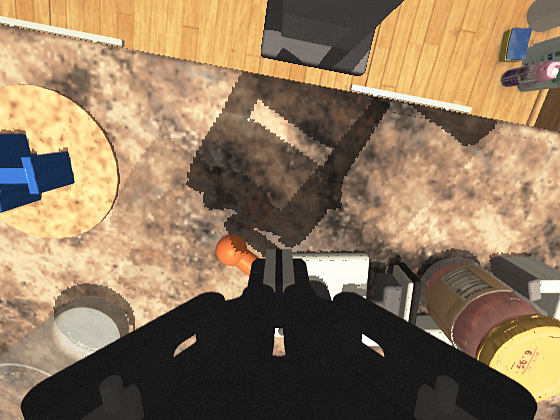

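Request:
move_arm --translation '[[0,0,3],[0,0,6.5],[0,0,8.2],[0,0,8.2],[0,0,8.2]]' --angular '[[0,0,0],[0,0,0],[0,0,0],[0,0,0],[0,0,0]]' --hand '[0,0,0,0,0]'

```text
t: 25.75
tcp_pos: [0.4545, -0.0774, 0.0328]
tool_rot: [-0.088, 0.996, -0.001, 0.001]
force: [-0.4, 0.2, 1.2]
finger_gap: 0.001
```

Request:
move_arm --translation '[[-0.5,-0.4,0],[-1.0,-0.8,0],[-1.5,-1.4,0],[-2.0,-2.0,0],[-2.6,-2.6,0]]' --angular '[[0,0,0],[0,0,0],[0,0,0],[0,0,0],[0,0,0]]' --hand '[0,0,0,0,0]'

```text
t: 26.17
tcp_pos: [0.4846, -0.0988, 0.0321]
tool_rot: [-0.087, 0.996, -0.0, 0.001]
force: [-1.2, 0.2, -0.4]
finger_gap: 0.0
```

Run:
```python
from h import *
for c in ["wrist"]:
    s=manip.sense();d=manip.snapshot(c);print(s["t"],np.round(s["q"],3),np.round(s["tcp_pos"],4),np.round(s["force"],1),s["finger_gap"])
    cv2.imwrite(f"pics/{c}18.png",d["pixels"][:,:,::-1])
    for n,z in dict(lever_pivot=.045,lever_tip=.045,jam_jar=0).items():
        for r in manip.mark_of(n,c)[:2]:print(c,n,round(r["score"],2),np.round(r["point"],1),np.round(ray(d,r["point"],z,s)[:2],4))
```

```text
26.1667 [-0.428  0.701  1.904  0.     0.536 -2.174] [ 0.4846 -0.0988  0.0321] [-1.2  0.2 -0.4] 0.00044947575128626553
wrist lever_pivot 0.73 [390.6 352.7] [ 0.5217 -0.029 ]
wrist lever_tip 0.83 [234.7 299.1] [ 0.5025 -0.1188]
```

View pics/wrist18.png

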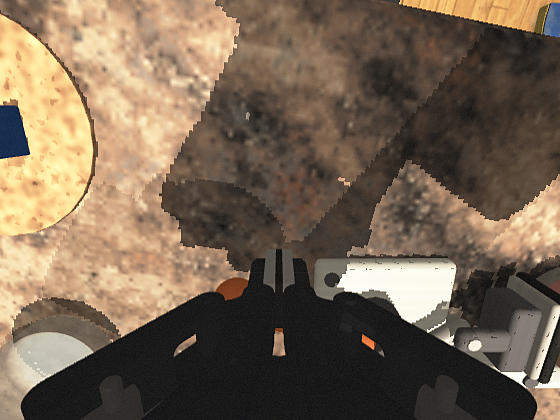

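Request:
move_arm --translation '[[-0.7,-0.5,0],[-1.4,-0.9,0],[-2.1,-1.2,0],[-2.9,-1.5,0],[-3.7,-1.6,0]]' --angular '[[0,0,0],[0,0,0],[0,0,0],[0,0,0],[0,0,0]]' --hand '[0,0,0,0,0]'

```text
t: 26.78
tcp_pos: [0.5225, -0.1072, 0.031]
tool_rot: [-0.087, 0.996, 0.001, -0.001]
force: [-4.1, 1.3, 0.6]
finger_gap: 0.001
```

Run:
```python
from h import *
for c in ["wrist","top"]:
    s=manip.sense();d=manip.snapshot(c);print(s["t"],np.round(s["q"],3),np.round(s["tcp_pos"],4),np.round(s["force"],1),s["finger_gap"])
    cv2.imwrite(f"pics/{c}19.png",d["pixels"][:,:,::-1])
    for n,z in dict(lever_pivot=.045,lever_tip=.045,jam_jar=0).items():
        for r in manip.mark_of(n,c)[:2]:print(c,n,round(r["score"],2),np.round(r["point"],1),np.round(ray(d,r["point"],z,s)[:2],4))
```

```text
26.7833 [-0.412  0.727  1.802  0.     0.616 -2.158] [ 0.5225 -0.1072  0.031 ] [-4.1  1.3  0.6] 0.0007547051651802728
wrist lever_pivot 0.88 [431.5 297.5] [ 0.5211 -0.0275]
26.9833 [-4.120e-01  7.260e-01  1.803e+00 -1.000e-03  6.120e-01 -2.158e+00] [ 0.5229 -0.1077  0.0311] [-1.9 -0.3 -0.7] 0.0011947303659151102
top jam_jar 0.71 [323.  243.1] [ 0.4498 -0.3118]
```

View pics/wrist19.png

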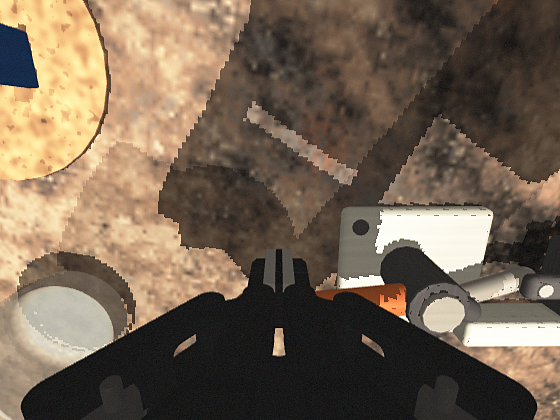

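Request:
move_arm --translation '[[-0.6,-0.1,0],[-1.2,-0.1,0],[-1.8,-0.1,0],[-2.4,0,0],[-2.9,0.1,0]]' --angular '[[0,0,0],[0,0,0],[0,0,0],[0,0,0],[0,0,0]]' --hand '[0,0,0,0,0]'

```text
t: 27.6
tcp_pos: [0.5518, -0.1014, 0.0314]
tool_rot: [-0.087, 0.996, -0.0, 0.0]
force: [-2.4, 0.2, 0.1]
finger_gap: -0.001
```

Request:
move_arm --translation '[[-0.4,0.1,0],[-0.8,0.2,0],[-1.2,0.4,0],[-1.5,0.5,0]]' --angular '[[0,0,0],[0,0,0],[0,0,0],[0,0,0]]' --hand '[0,0,0,0]'

```text
t: 27.93
tcp_pos: [0.5668, -0.0941, 0.0317]
tool_rot: [-0.087, 0.996, -0.001, 0.001]
force: [-0.3, -0.4, 1.1]
finger_gap: -0.001
```

Run:
```python
from h import *
for c in ["wrist","side"]:
    s=manip.sense();d=manip.snapshot(c);print(s["t"],np.round(s["q"],3),np.round(s["tcp_pos"],4),np.round(s["force"],1),s["finger_gap"])
    cv2.imwrite(f"pics/{c}20.png",d["pixels"][:,:,::-1])
    for n,z in dict(lever_pivot=.045,lever_tip=.045,jam_jar=0).items():
        for r in manip.mark_of(n,c)[:2]:print(c,n,round(r["score"],2),np.round(r["point"],1),np.round(ray(d,r["point"],z,s)[:2],4))
```

```text
27.9333 [-0.359  0.753  1.7    0.     0.686 -2.105] [ 0.5668 -0.0941  0.0317] [-0.3 -0.4  1.1] -0.0008157691239915519
wrist lever_pivot 0.87 [432.9 214.1] [ 0.522  -0.0283]
28.1333 [-0.36   0.753  1.702  0.     0.686 -2.106] [ 0.5653 -0.094   0.0314] [ 0.1 -0.2  0.2] -3.5004654945946156e-05
side lever_tip 0.42 [285.  186.4] [ 0.5777 -0.2135]
side jam_jar 0.84 [230.4 267.6] [0.4977 0.118 ]
side jam_jar 0.33 [223.7 260.1] [0.5337 0.1169]
```

View pics/wrist20.png

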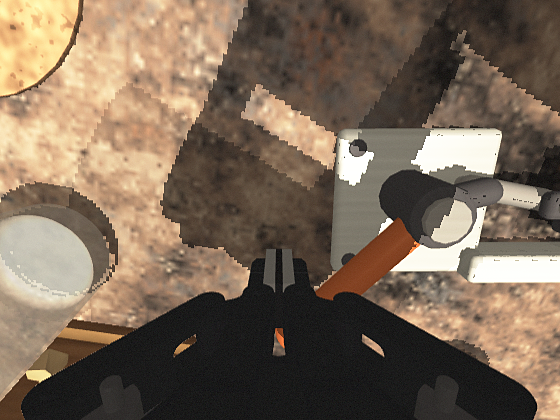

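View pics/side20.png

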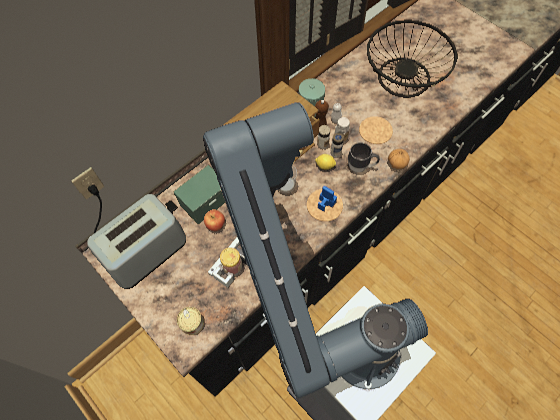

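Request:
move_arm --translation '[[1.2,-1.0,0],[2.3,-1.9,0],[2.3,-1.9,-4],[2.3,-1.9,-8],[2.3,-1.9,-12]]' --angular '[[0,0,0],[0,0,0],[0,0,0],[0,0,0],[0,0,0]]' --hand '[0,0,0,0,0]'

```text
t: 28.75
tcp_pos: [0.544, -0.1172, 0.1513]
tool_rot: [-0.087, 0.996, 0.001, -0.002]
force: [0.9, -0.7, 0.7]
finger_gap: -0.004
```

Request:
move_arm --translation '[[3,0,-4],[6,0,-6],[8,0,-7],[8,0,-7]]' --angular '[[0,0,0],[0,0,0],[0,0,0],[0,0,0]]' --hand '[0,0,0,0]'

```text
t: 29.08
tcp_pos: [0.4634, -0.1311, 0.2238]
tool_rot: [-0.086, 0.996, -0.001, 0.0]
force: [-0.5, 0.6, -0.4]
finger_gap: 0.0
```

Run:
```python
from way import *
for c in ["wrist","top"]:
    s=manip.sense();d=manip.snapshot(c);print(s["t"],np.round(s["tcp_pos"],4),np.round(s["force"],1),s["finger_gap"])
    cv2.imwrite(f"pics/{c}21.png",d["pixels"][:,:,::-1])
    for n,z in dict(fixed_jaw=.045,lever_pivot=.045,lever_tip=.045,jam_jar=0,adapter=0,tin=0,apple=0,mug=0,tumbler=0,mat=0).items():
        for r in manip.mark_of(n,c)[:1]:
            x=ray(d,r["point"],z,s)[:2];print(c,n,round(r["score"],2),np.round(r["point"],1),np.round(x,4), (np.degrees(np.arctan2(*(x-P)[::-1]))%360) if n=="lever_tip" else "")
```

```text
29.0833 [ 0.4634 -0.1311  0.2238] [-0.5  0.6 -0.4] 0.0002083646279372864
wrist fixed_jaw 0.66 [528.4 247.2] [0.4838 0.1794] 
wrist lever_pivot 0.92 [353.1 252.3] [ 0.527  -0.0279] 
wrist lever_tip 0.97 [300.5 295.4] [ 0.5977 -0.0792] 326.85550580604445
wrist jam_jar 0.77 [452.9 235.2] [0.498  0.1158] 
wrist adapter 0.58 [142.2 145.7] [ 0.4503 -0.3053] 
wrist apple 0.64 [376.  328.7] [0.6644 0.0543] 
wrist tumbler 0.66 [187.2 261.4] [ 0.6003 -0.2376] 
wrist mat 0.64 [164.3 144.3] [ 0.4439 -0.2784] 
29.6333 [ 0.4671 -0.1305  0.2207] [-0.2 -0.8  1.1] -0.001281507508881015
top fixed_jaw 0.87 [164.4 227.3] [0.4828 0.1746] 
top lever_pivot 0.66 [233.7 217.9] [ 0.5167 -0.0355] 
top jam_jar 0.93 [186.1 225.3] [0.4951 0.117 ] 
top tin 0.82 [117.9 235.3] [0.4584 0.3295] 
top apple 0.8 [209.9 173.6] [0.6617 0.0492] 
top mug 0.87 [380.6 243.8] [ 0.4521 -0.4902] 
top tumbler 0.83 [301.6 193.4] [ 0.6048 -0.2426] 
top mat 0.79 [433.  215.3] [ 0.5451 -0.6534]
```

View pics/wrist21.png

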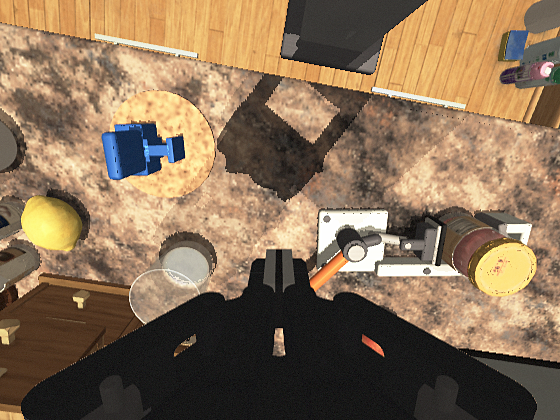

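View pics/top21.png

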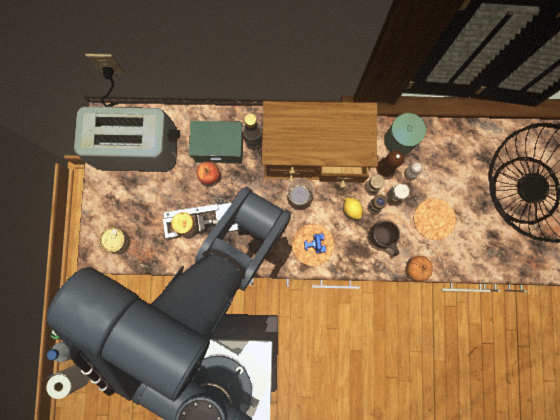

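Run:
```python
from h import *
print(manip.sign_off());print(manip.sense()["t"])
```

```text
the job is handed in; nothing more can be done
None
the job is handed in; nothing more can be done
```

The job is done and handed in at about 30 s on the robot's clock, against the 69 s limit.

- **Adapter:** I lifted it straight up out of the clamp and stood it upright on the nearer of the two cork mats. In the last pictures it stands upright on the mat.
- **Jar:** I turned the gripper half round so its camera would clear the toaster. I picked the jar up from beside the toaster and set it against the back stop, where I felt light contact. I then lowered it to the worktop and released it upright.
- **Lever:** I pushed it round with the shut fingers until the contact force dropped away, then backed off.

**Last checks:**
- The lever tip measured 326.9° in the world frame. The 1.60 rad stop works out to about 326.8°, so the lever is home.
- The jar stands upright and measured about 2–4 mm from the bay centre, with the pad against it.
- The apple and tumbler measured within about 7 mm of their first positions. The tin and mug read about 12–18 mm off in single top-camera marks. The marks vary by up to about 15 mm from picture to picture, and the pictures show no movement.
- The arm was clear of everything.

**Disagreements:** in a few pictures a network marked the wrong object, such as the other mat or a "jam jar" elsewhere. I ignored those after checking the pictures.

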